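Load the reagent carousel with the packs that match the sample and run one scan turn

ROBOT

A 7-joint arm with a two-finger parallel gripper is mounted at the origin on the work surface. World frame = base frame: x ahead of the robot, y to its left, z up, the work surface at z = 0. Lengths are in m, angles in rad, forces in N, time in s.
With the tool pointing down it reaches from about 0.4 to 0.85 m from the base axis. Payload 4.5 kg.
Tool frame: the origin (TCP) lies on the centre line of the jaws, within the pads' length; the fingertips stand 17 mm ahead of it and the grasp point (between the pads) lies 2 mm behind it; z points along the fingers, y is the line along which they close (so a half turn about z gives the same grasp; the last joint's range is limited). The gripper opens to 85 mm and grips with 20 to 120 N. Pads are 22 mm wide; open, the fingers measure 114 mm over their backs; the gripper's body (76 mm by 85 mm) begins 54 mm behind the grasp point. The pads swing forward as they close: fully open they stand 13 mm farther back than shut.
Start: joints at [-1.26, 0.689, -0.195, 1.565, 0.157, 0.902, -0.215], TCP at [0.171, 0.601, 0.248] pointing down, gripper open.
Joint ranges: [-3.01, 3.01], [-0.46, 2.08], [-1.47, 1.51], [0.13, 2.56], [-1, 4.14], [0.04, 2.09], [-2.66, 2.66]. Speed limits (rad/s): [2.57, 2.57, 3.14, 3.14, 3.14, 3.14, 3.14].

INTERFACE

Orientations are given as a 3x3 rotation matrix whose columns are the frame's x, y, z axes.
In Python, from station import manip gives the robot as it stands. The module is installed in compiled form; this text tells all that it offers.
- The arm moves only by the tool arm_command, never from a script. Its argument "deltas" is one flat list of numbers, 7 for each row, row after row: the shift along the tool's x, y, z in units of 0.05 m (1.0 is 0.05 m), then the turn, a rotation vector about the tool's x, y, z in units of 5 degrees (1.0 is 5 degrees), then the gripper's target within -1 to 1 (shut at 1, half-way at 0, fully open at -1). A call has 1 to 20 rows; each row shifts and turns the commanded pose from where the row before left it, along the tool's axes as they then stand; what a row does not reach is not made up. A row lasts 1/10 s, in which the tool goes at most 50 mm and 8.59 degrees, less where a joint would pass 70% of its speed; a pose out of reach is approached as far as the arm can. A call with a number of a shift or a turn outside -1 to 1 is refused whole. A call with a gripper value outside its range is refused whole. The fingers move at their own pace and stop on an object; the grip force is fixed at half the most. Time passes only in rows, so rows that do not move let the fingers close. It gives the time, the measured TCP pose, the force, the opening and the grip force at its end, in the units of the state.
- manip.sense(): the state, without advancing time (a new reading comes with each control period).
- manip.camera(name): name is "scene" or "top" or "wrist"; returns a dict with "img" (400x640x3 uint8, red, green, blue), "fx", "fy", "cx", "cy" (pixels), "world_to_cam" (4x4, takes a point from world to camera coordinates); the wrist camera has in their place "mount" (4x4, takes a point from camera to tool coordinates, whose origin is the TCP and whose axes are the flange's). Camera axes: x right, y up, looking along -z (the intrinsics and any distortion apply to the point x, -y, -z); pixel columns grow to the right and rows downward; lengths in m; the calibration is good to about 2 mm. A picture is of the moment at which its call begins: read the wrist's pose just before it. There is no depth.
- manip.hand_in(): hands the job in; it is judged then, once.
Trained networks look in a picture, given as the dict that the camera call returned (one of the last four; its "shot" number tells which), for a name from the list of things; names that differ only in an ending like _2 or _b are one class to them, and where a whole thing is asked for, a point or a joint stands for the part that bears it (a point fixed in the world has none). Each returns a list of dicts, best first, with "conf" (0 to 1); they miss things now and then, are a little off and sometimes report something else, mostly with a low value. They report only what shows in the picture. A call takes as long as a camera call. They do not tell look-alikes from the thing itself.
- manip.search_frame(picture, name): "bbox" ([left, top, right, bottom] in pixels, round what is visible of it).
The state is a dict: "t": time; "q": joint angles; "dq": joint speeds; "tau": joint torques, N m; "ee_pos": TCP position; "tool_rot": TCP orientation; "wrist_force": force on the tool from outside, world axes, zero at the start; "wrist_torque": the same for the moment, N m; "gripper_width": opening from 0.0 (shut) to 1.0 (fully open); "finger_force": force on a finger pad.
Only numpy, scipy, OpenCV 4.12 (cv2) and the standard library are available. Lean on these libraries where they do the work, as an engineer would, in place of code of your own. Each camera call takes 0.05 s, during which the arm holds its last target. There are 200 camera calls.

TASK

Load the reagent carousel: take the spent amber pot off the platter and put it in the red spent tray, and stand every pack from the grey bins whose foot has the same shape as the sample on the yellow card upright on the white band of the platter, centred on the band's width. Then slide the brass hold-down ring over the shaft until it rests fully on the collar, and only then turn the crank wheel counter-clockwise (seen from above) through exactly one revolution, not beyond, so that its knob stops beside the fixed red index tab again. Leave the packs of other shapes in the bins, and disturb nothing else on the bench.

Things in the scene. Friction and masses are not known exactly. Their poses are not given: they have to be found in the camera images.
- duo1_c (a point): keyed reagent pack, loose, upright, 52 mm tall, about 90 g: a white cylinder 36 mm in diameter with an orange cap, on a blue foot 12 mm thick whose outline has TWO wings (a straight bar 66 x 20 mm). Point on its axis half-way up, 26 mm above its underside; z up its axis. It may be absent. It can be gripped by the cylinder above the foot.
- duo2_c (a point): keyed reagent pack, loose, upright, 52 mm tall, about 90 g: a white cylinder 36 mm in diameter with an orange cap, on a blue foot 12 mm thick whose outline has TWO wings (a straight bar 66 x 20 mm). Point on its axis half-way up, 26 mm above its underside; z up its axis. It may be absent. It can be gripped by the cylinder above the foot.
- duo3_c (a point): keyed reagent pack, loose, upright, 52 mm tall, about 90 g: a white cylinder 36 mm in diameter with an orange cap, on a blue foot 12 mm thick whose outline has TWO wings (a straight bar 66 x 20 mm). Point on its axis half-way up, 26 mm above its underside; z up its axis. It may be absent. It can be gripped by the cylinder above the foot.
- tri1_c (a point): keyed reagent pack, loose, upright, 52 mm tall, about 90 g: a white cylinder 36 mm in diameter with an orange cap, on a blue foot 12 mm thick whose outline has THREE wings (a three-armed star, each arm reaching 33 mm from the centre, 20 mm wide). Point on its axis half-way up, 26 mm above its underside; z up its axis. It may be absent. It can be gripped by the cylinder above the foot.
- tri2_c (a point): keyed reagent pack, loose, upright, 52 mm tall, about 90 g: a white cylinder 36 mm in diameter with an orange cap, on a blue foot 12 mm thick whose outline has THREE wings (a three-armed star, each arm reaching 33 mm from the centre, 20 mm wide). Point on its axis half-way up, 26 mm above its underside; z up its axis. It may be absent. It can be gripped by the cylinder above the foot.
- tri3_c (a point): keyed reagent pack, loose, upright, 52 mm tall, about 90 g: a white cylinder 36 mm in diameter with an orange cap, on a blue foot 12 mm thick whose outline has THREE wings (a three-armed star, each arm reaching 33 mm from the centre, 20 mm wide). Point on its axis half-way up, 26 mm above its underside; z up its axis. It may be absent. It can be gripped by the cylinder above the foot.
- quad1_c (a point): keyed reagent pack, loose, upright, 52 mm tall, about 90 g: a white cylinder 36 mm in diameter with an orange cap, on a blue foot 12 mm thick whose outline has FOUR wings (a cross, 66 mm over opposite arms, arms 20 mm wide). Point on its axis half-way up, 26 mm above its underside; z up its axis. It can be gripped by the cylinder above the foot.
- quad2_c (a point): keyed reagent pack, loose, upright, 52 mm tall, about 90 g: a white cylinder 36 mm in diameter with an orange cap, on a blue foot 12 mm thick whose outline has FOUR wings (a cross, 66 mm over opposite arms, arms 20 mm wide). Point on its axis half-way up, 26 mm above its underside; z up its axis. It can be gripped by the cylinder above the foot.
- sample_duo_c (a point): fixed sample pack, the same as the loose packs, whose foot has TWO wings (a straight bar 66 x 20 mm). Point on its axis 26 mm above its underside. Exactly one of the three samples stands on the yellow card: that one is the pattern to match; the two others stand on a grey board behind the carousel and mean nothing.
- sample_tri_c (a point): fixed sample pack, the same as the loose packs, whose foot has THREE wings (a three-armed star, each arm reaching 33 mm from the centre, 20 mm wide). Point on its axis 26 mm above its underside. Exactly one of the three samples stands on the yellow card: that one is the pattern to match; the two others stand on a grey board behind the carousel and mean nothing.
- sample_quad_c (a point): fixed sample pack, the same as the loose packs, whose foot has FOUR wings (a cross, 66 mm over opposite arms, arms 20 mm wide). Point on its axis 26 mm above its underside. Exactly one of the three samples stands on the yellow card: that one is the pattern to match; the two others stand on a grey board behind the carousel and mean nothing.
- card_c (a point): centre of the top of the yellow card, 100 x 100 x 2 mm, lying beyond the bins and fixed; the sample to match stands within 15 mm of its centre
- bin_a: grey shallow stock bin, fixed, 166 x 166 mm outside, walls 4 mm thick and 16 mm high, floor 4 mm thick; holds up to four packs about 78 mm apart. Origin: centre of its underside, on the bench.
- bin_b: grey shallow stock bin, fixed, 166 x 166 mm outside, walls 4 mm thick and 16 mm high, floor 4 mm thick; holds up to four packs about 78 mm apart. Origin: centre of its underside, on the bench.
- ring_seat (a point): where the ring's centre point is when it rests on the collar: on the platter's upright axis, 127 mm above the bench; turns with the platter. A flush white band runs round the platter from 37 to 107 mm from the axis, so its middle circle is 72 mm from the axis; the centre point of a pack standing on it is 49 mm below this point. Platter: disc 232 mm in diameter, deck 52 mm above the bench, rim wall 10 mm high.
- ring_c (a point): brass hold-down ring, loose, lying flat on the bench to the right: outside diameter 52 mm, hole 22 mm, height 30 mm, about 160 g. Point on its axis half-way up, 15 mm above its underside; z along its axis. It fits over the steel shaft (18 mm in diameter, 34 mm tall, top 5 mm tapered) on the blue collar (44 mm in diameter, its top 60 mm above the platter's deck).
- pot_c (a point): spent amber pot with a black cap, loose, upright, 52 mm in diameter, 44 mm tall, about 90 g, left standing on the platter. Point on its axis half-way up, 22 mm above its underside.
- spent_tray: red spent tray, fixed, 130 x 130 mm outside, walls 4 mm thick and 25 mm high, floor 4 mm thick. Origin: centre of its underside; x and y along its sides.
- handwheel (a joint): angle of the crank wheel in rad: 0 at the start, growing counter-clockwise seen from above; no stops; the platter turns with it one to one, the same way; it stays where it is left (friction about 0.1 N m)
- wheel_axis (a point): on the upright axis of the aluminium crank wheel (124 mm in diameter, its top 68 mm above the bench), at the mid-height of its knob, 98 mm above the bench. The wheel is on the machine's housing, 200 mm from the platter's axis.
- knob_c (a point): middle of the upright black crank knob, 24 mm in diameter, 50 mm tall (71 to 121 mm above the bench), which stands on the wheel 48 mm from the wheel's axis and spins freely on its own pin; at angle 0 it stands beside the red index tab fixed to the housing, on the robot's side. Its frame spins with it.
- dropper: green glass bottle, 32 mm in diameter, 75 mm tall, loose, on the right; a bystander. Origin: centre of its underside.
- control_vial: small clear vial with a red cap, 28 mm in diameter, 50 mm tall, loose, in front of the carousel; a bystander. Origin: centre of its underside.
- marker: black and blue marker pen, 120 x 14 x 14 mm, loose, in front of the carousel; a bystander. Origin: centre of its underside, x along it.
There are look-alikes about, which are no part of the job. Of the things like the part that bears ring_c, leave any that is pink; of the rest the smaller one is meant.

How it is judged:
On the way, in this order (a step that is already met when the one before it is completed fails the run):
1. with the wheel not yet turned, every matching pack stands on the white band and the spent pot is in the red tray (((horizontal distance between sample_duo_c and card_c below 0.04 m and horizontal distance between duo1_c and ring_seat between 0.055 and 0.089 m and angle between each of duo1_c, duo2_c, duo3_c's own z axis and vertical below 0.15 rad and height (world z) of duo1_c between 0.07 and 0.086 m and horizontal distance between duo2_c and ring_seat between 0.055 and 0.089 m and height (world z) of duo2_c between 0.07 and 0.086 m and horizontal distance between duo3_c and ring_seat between 0.055 and 0.089 m and height (world z) of duo3_c between 0.07 and 0.086 m and (horizontal distance between tri1_c and bin_a below 0.125 m or horizontal distance between tri1_c and bin_b below 0.125 m) and (horizontal distance between tri2_c and bin_a below 0.125 m or horizontal distance between tri2_c and bin_b below 0.125 m) and (horizontal distance between tri3_c and bin_a below 0.125 m or horizontal distance between tri3_c and bin_b below 0.125 m) and (horizontal distance between quad1_c and bin_a below 0.125 m or horizontal distance between quad1_c and bin_b below 0.125 m) and (horizontal distance between quad2_c and bin_a below 0.125 m or horizontal distance between quad2_c and bin_b below 0.125 m)) or (horizontal distance between sample_tri_c and card_c below 0.04 m and horizontal distance between tri1_c and ring_seat between 0.055 and 0.089 m and angle between each of tri1_c, tri2_c, tri3_c's own z axis and vertical below 0.15 rad and height (world z) of tri1_c between 0.07 and 0.086 m and horizontal distance between tri2_c and ring_seat between 0.055 and 0.089 m and height (world z) of tri2_c between 0.07 and 0.086 m and horizontal distance between tri3_c and ring_seat between 0.055 and 0.089 m and height (world z) of tri3_c between 0.07 and 0.086 m and (horizontal distance between duo1_c and bin_a below 0.125 m or horizontal distance between duo1_c and bin_b below 0.125 m) and (horizontal distance between duo2_c and bin_a below 0.125 m or horizontal distance between duo2_c and bin_b below 0.125 m) and (horizontal distance between duo3_c and bin_a below 0.125 m or horizontal distance between duo3_c and bin_b below 0.125 m) and (horizontal distance between quad1_c and bin_a below 0.125 m or horizontal distance between quad1_c and bin_b below 0.125 m) and (horizontal distance between quad2_c and bin_a below 0.125 m or horizontal distance between quad2_c and bin_b below 0.125 m)) or (horizontal distance between sample_quad_c and card_c below 0.04 m and horizontal distance between quad1_c and ring_seat between 0.055 and 0.089 m and angle between each of quad1_c, quad2_c's own z axis and vertical below 0.15 rad and height (world z) of quad1_c between 0.07 and 0.086 m and horizontal distance between quad2_c and ring_seat between 0.055 and 0.089 m and height (world z) of quad2_c between 0.07 and 0.086 m and (horizontal distance between duo1_c and bin_a below 0.125 m or horizontal distance between duo1_c and bin_b below 0.125 m) and (horizontal distance between duo2_c and bin_a below 0.125 m or horizontal distance between duo2_c and bin_b below 0.125 m) and (horizontal distance between duo3_c and bin_a below 0.125 m or horizontal distance between duo3_c and bin_b below 0.125 m) and (horizontal distance between tri1_c and bin_a below 0.125 m or horizontal distance between tri1_c and bin_b below 0.125 m) and (horizontal distance between tri2_c and bin_a below 0.125 m or horizontal distance between tri2_c and bin_b below 0.125 m) and (horizontal distance between tri3_c and bin_a below 0.125 m or horizontal distance between tri3_c and bin_b below 0.125 m))) and x of pot_c in the frame of spent_tray between -0.055 and 0.055 m and y of pot_c in the frame of spent_tray between -0.055 and 0.055 m and height (world z) of pot_c below 0.04 m and value of joint handwheel between -0.35 and 0.35 rad), for 0.2 s.
2. the ring is fully down on the collar, the wheel not yet turned (distance between ring_c and ring_seat below 0.007 m and angle between ring_c's own z axis and vertical below 0.1 rad and value of joint handwheel between -0.35 and 0.35 rad), for 0.2 s.
3. the wheel passes half a turn counter-clockwise with the ring in place (distance between ring_c and ring_seat below 0.007 m and angle between ring_c's own z axis and vertical below 0.1 rad and value of joint handwheel between 3 and 4.5 rad), for 0.05 s.
4. the wheel comes to rest after one whole revolution (value of joint handwheel between 6.08319 and 6.48319 rad and velocity of joint handwheel between -0.05 and 0.05 rad/s), for 0.2 s.
At the end, for the whole second after the job is handed in: matching packs upright (0.15 rad) 72 +- 17 mm from the platter's axis on the deck, all others in the bins (125 mm of a bin centre), the pot in the red tray, the ring within 7 mm of its seat and level (0.1 rad), everything released, the wheel at rest at 6.28 rad within 0.2 (all of step 4 and ((horizontal distance between sample_duo_c and card_c below 0.04 m and horizontal distance between duo1_c and ring_seat between 0.055 and 0.089 m and angle between each of duo1_c, duo2_c, duo3_c's own z axis and vertical below 0.15 rad and height (world z) of duo1_c between 0.07 and 0.086 m and horizontal distance between duo2_c and ring_seat between 0.055 and 0.089 m and height (world z) of duo2_c between 0.07 and 0.086 m and horizontal distance between duo3_c and ring_seat between 0.055 and 0.089 m and height (world z) of duo3_c between 0.07 and 0.086 m and (horizontal distance between tri1_c and bin_a below 0.125 m or horizontal distance between tri1_c and bin_b below 0.125 m) and (horizontal distance between tri2_c and bin_a below 0.125 m or horizontal distance between tri2_c and bin_b below 0.125 m) and (horizontal distance between tri3_c and bin_a below 0.125 m or horizontal distance between tri3_c and bin_b below 0.125 m) and (horizontal distance between quad1_c and bin_a below 0.125 m or horizontal distance between quad1_c and bin_b below 0.125 m) and (horizontal distance between quad2_c and bin_a below 0.125 m or horizontal distance between quad2_c and bin_b below 0.125 m)) or (horizontal distance between sample_tri_c and card_c below 0.04 m and horizontal distance between tri1_c and ring_seat between 0.055 and 0.089 m and angle between each of tri1_c, tri2_c, tri3_c's own z axis and vertical below 0.15 rad and height (world z) of tri1_c between 0.07 and 0.086 m and horizontal distance between tri2_c and ring_seat between 0.055 and 0.089 m and height (world z) of tri2_c between 0.07 and 0.086 m and horizontal distance between tri3_c and ring_seat between 0.055 and 0.089 m and height (world z) of tri3_c between 0.07 and 0.086 m and (horizontal distance between duo1_c and bin_a below 0.125 m or horizontal distance between duo1_c and bin_b below 0.125 m) and (horizontal distance between duo2_c and bin_a below 0.125 m or horizontal distance between duo2_c and bin_b below 0.125 m) and (horizontal distance between duo3_c and bin_a below 0.125 m or horizontal distance between duo3_c and bin_b below 0.125 m) and (horizontal distance between quad1_c and bin_a below 0.125 m or horizontal distance between quad1_c and bin_b below 0.125 m) and (horizontal distance between quad2_c and bin_a below 0.125 m or horizontal distance between quad2_c and bin_b below 0.125 m)) or (horizontal distance between sample_quad_c and card_c below 0.04 m and horizontal distance between quad1_c and ring_seat between 0.055 and 0.089 m and angle between each of quad1_c, quad2_c's own z axis and vertical below 0.15 rad and height (world z) of quad1_c between 0.07 and 0.086 m and horizontal distance between quad2_c and ring_seat between 0.055 and 0.089 m and height (world z) of quad2_c between 0.07 and 0.086 m and (horizontal distance between duo1_c and bin_a below 0.125 m or horizontal distance between duo1_c and bin_b below 0.125 m) and (horizontal distance between duo2_c and bin_a below 0.125 m or horizontal distance between duo2_c and bin_b below 0.125 m) and (horizontal distance between duo3_c and bin_a below 0.125 m or horizontal distance between duo3_c and bin_b below 0.125 m) and (horizontal distance between tri1_c and bin_a below 0.125 m or horizontal distance between tri1_c and bin_b below 0.125 m) and (horizontal distance between tri2_c and bin_a below 0.125 m or horizontal distance between tri2_c and bin_b below 0.125 m) and (horizontal distance between tri3_c and bin_a below 0.125 m or horizontal distance between tri3_c and bin_b below 0.125 m))) and x of pot_c in the frame of spent_tray between -0.055 and 0.055 m and y of pot_c in the frame of spent_tray between -0.055 and 0.055 m and height (world z) of pot_c below 0.04 m and distance between ring_c and ring_seat below 0.007 m and angle between ring_c's own z axis and vertical below 0.1 rad); the robot touches nothing.
It fails at once if the wheel is turned well beyond one revolution, or backwards (value of joint handwheel above 6.78319 rad or value of joint handwheel below -0.6 rad).
It fails at once if a bystander on the bench (dropper bottle, control vial, marker) is moved more than 30 mm (distance of any of dropper, control_vial, marker from where it was at the start of the episode above 0.03 m).
Of duo1, duo2, duo3 only 2 to 3 are there at a start; the rules pass over those that are not, and their reading is None.
Of tri1, tri2, tri3 only 2 to 3 are there at a start; the rules pass over those that are not, and their reading is None.
At some moment in a run one of ring, pot, duo1, duo2, tri1, tri2, quad1 may be knocked a few centimetres aside while the robot is not near it.
Once in a run the grip may slacken for a moment while it holds something.
It also fails if it takes over 210 s, if anything falls off the work surface, if the arm or the gripper's body presses on something with over 40 N, if the wrist force passes 120 N, or if a joint passes its speed limit or range.

## Working session

There is one attempt and no reset: what is moved stays moved. The work goes in short steps, Python scripts to look and compute and a tool call to move; the robot and the scene stay as the last step left them, time stands still between calls to the robot, and variables do not carry over. Pictures are saved under pics/ and viewed, at most 14 in all, crops included, and the job is handed in when it is done.

Besides the shell and the picture viewer there is one more tool, called after "Emit:" as name(argument=value, ...) on one line, values as JSON. arm_command: Moves the arm, as the interface text tells. Shifts and turns lie within -1 to 1; 1 stands for 0.05 m of shift or 5 degrees of turn. Its arguments: {"type":"object","properties":{"deltas":{"type":"array","items":{"type":"number"}}},"required":["deltas"]}

```bash
mkdir -p pics
cat > h.py <<'E'
import numpy as np, cv2
from station import manip
def snap(n,f=None):
    s=manip.sense(); p=manip.camera(n)
    if n=='wrist':
        T=np.eye(4); T[:3,:3]=s['tool_rot']; T[:3,3]=s['ee_pos']
        p['c2w']=T@np.array(p['mount'])
    else: p['c2w']=np.linalg.inv(p['world_to_cam'])
    if f: cv2.imwrite('pics/'+f,p['img'][:,:,::-1])
    return p
def at(p,u,v,z):
    d=np.array([(u-p['cx'])/p['fx'],-(v-p['cy'])/p['fy'],-1.]); M=p['c2w']
    d=M[:3,:3]@d; o=M[:3,3]; return o+d*(z-o[2])/d[2]
def proj(p,X):
    c=np.linalg.inv(p['c2w'])@np.append(X,1); return (p['cx']+p['fx']*c[0]/-c[2], p['cy']+p['fy']*c[1]/c[2])
E
python3 - <<'E'
from h import *
for n in ('top','scene'):
    p=snap(n,n+'0.png'); print(n,[k for k in p],p['fx'],p['c2w'][:3].round(3).tolist())
    for k in ['duo1_c','tri1_c','quad1_c','sample_duo_c','card_c','bin_a','ring_c','pot_c','spent_tray','handwheel','knob_c','dropper','control_vial','marker','ring_seat']:
        try:
            for r in manip.search_frame(p,k)[:6]:
                if r['conf']>.2:
                    b=r['bbox']; print(k,round(r['conf'],2),np.round(b).astype(int).tolist(), at(p,(b[0]+b[2])/2,(b[1]+b[3])/2,.03).round(3)[:2])
        except Exception as e: print(k,e)
s=manip.sense();print(s)
E
```

```text
top ['img', 'fx', 'fy', 'cx', 'cy', 'world_to_cam', 'shot', 'c2w'] 474.2068697347845 [[0.012, 0.996, -0.088, 0.415], [-1.0, 0.013, 0.002, -0.018], [0.003, 0.088, 0.996, 1.525]]
duo1_c 0.45 [239, 206, 260, 221] [0.5   0.188]
duo1_c 0.22 [366, 165, 407, 204] [ 0.598 -0.244]
tri1_c 0.62 [161, 190, 181, 210] [0.54  0.438]
tri1_c 0.56 [217, 132, 257, 168] [0.703 0.233]
quad1_c 0.64 [187, 193, 203, 210] [0.537 0.362]
quad1_c 0.59 [366, 166, 405, 204] [ 0.596 -0.241]
quad1_c 0.54 [156, 187, 211, 239] [0.499 0.396]
sample_duo_c 0.68 [313, 125, 328, 145] [ 0.754 -0.032]
card_c 0.74 [222, 133, 255, 170] [0.698 0.229]
bin_a 0.62 [158, 186, 210, 241] [0.498 0.395]
bin_a 0.61 [216, 173, 265, 226] [0.545 0.218]
ring_c 0.8 [456, 175, 471, 191] [ 0.607 -0.488]
ring_c 0.7 [442, 208, 463, 223] [ 0.502 -0.452]
pot_c 0.59 [312, 212, 331, 231] [ 0.478 -0.039]
spent_tray 0.92 [377, 237, 422, 281] [ 0.363 -0.285]
spent_tray 0.64 [222, 134, 258, 170] [0.696 0.224]
handwheel 0.72 [369, 161, 409, 205] [ 0.603 -0.253]
knob_c 0.65 [334, 236, 351, 270] [ 0.38  -0.105]
knob_c 0.51 [388, 197, 397, 202] [ 0.551 -0.
[... 1659 characters left out ...]
45262759e-05,  6.85926903e-04,  1.02475618e-03,  1.69226277e-03,
       -1.06367921e-03, -4.07952833e-04, -3.16652044e-04]), 'tau': array([ 8.13708380e-05, -5.39538789e+01, -1.26683727e+00, -1.58878505e+01,
        1.00174072e-02,  1.46739589e-03, -2.04164178e-05]), 'ee_pos': array([0.17077345, 0.60123177, 0.24829299]), 'tool_rot': array([[-9.61953900e-01,  2.73211810e-01,  2.32194575e-05],
       [ 2.73211810e-01,  9.61953900e-01,  3.20256697e-05],
       [-1.35862566e-05,  3.71510479e-05, -9.99999999e-01]]), 'wrist_force': array([ 0.07368613, -0.75531871, -0.80355483]), 'wrist_torque': array([ 0.03422743, -0.0205231 ,  0.03334723]), 'finger_force': 0.0, 'gripper_width': 1.0056837971219301}
```

Run:
```python
import cv2
t=cv2.imread('pics/top0.png'); s=cv2.imread('pics/scene0.png')
cv2.imwrite('pics/a.png',cv2.resize(t[105:295,140:490],(800,434),interpolation=cv2.INTER_CUBIC))
cv2.imwrite('pics/b.png',cv2.resize(s[130:300,140:530],(800,349),interpolation=cv2.INTER_CUBIC))
```

```text
(no output)
```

View pics/a.png

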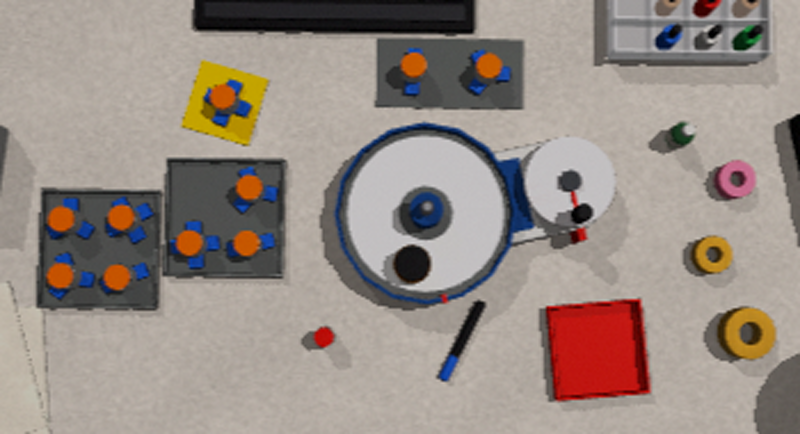

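View pics/b.png

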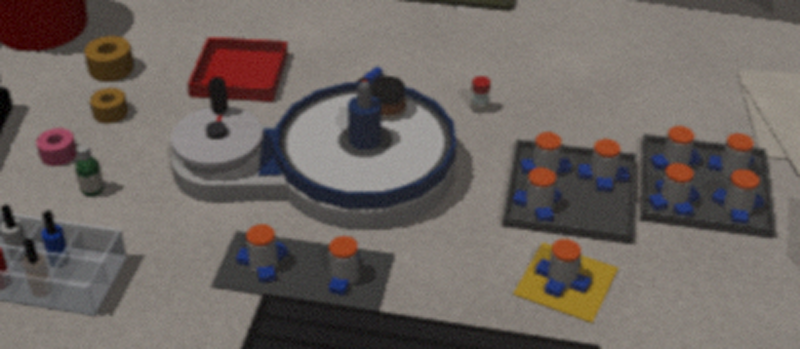

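Emit:
arm_command(deltas=[-0.69,-0.37,-0.2,0,0,0,-1,-0.69,-0.37,-0.2,0,0,0,-1,-0.69,-0.37,-0.2,0,0,0,-1,-0.69,-0.37,-0.2,0,0,0,-1,-0.69,-0.37,-0.2,0,0,0,-1,-0.69,-0.37,-0.2,0,0,0,-1,-0.69,-0.37,-0.2,0,0,0,-1,-0.69,-0.37,-0.2,0,0,0,-1,-0.69,-0.37,-0.2,0,0,0,-1,-0.69,-0.37,-0.2,0,0,0,-1,0,0,0,0,0,0,-1,0,0,0,0,0,0,-1])

```text
t: 2.8
ee_pos: [0.4528, 0.3282, 0.3485]
tool_rot: [[-0.961, 0.276, 0.0], [0.276, 0.961, 0.0], [-0.0, 0.001, -1.0]]
wrist_force: [-0.0, -0.1, 0.1]
gripper_width: 1.001
finger_force: 0.0
```

Run:
```python
from h import *
p=snap('wrist','w1.png'); print(np.array(p['mount']).round(3).tolist(),p['fx'],p['c2w'].round(3).tolist())
for k in ['quad1_c','tri1_c','duo1_c']:
    for r in manip.search_frame(p,k):
        b=r['bbox']; print(k,round(r['conf'],2),np.round(b).astype(int).tolist(), at(p,(b[0]+b[2])/2,(b[1]+b[3])/2,.03).round(3)[:2])
s=manip.sense();print(s['t'],s['ee_pos'],s['q'])
```

```text
[[-0.001, 0.961, 0.276, 0.07], [1.0, 0.0, 0.001, 0.0], [0.001, 0.276, -0.961, -0.125], [0.0, 0.0, 0.0, 1.0]] 351.3284344725414 [[0.276, -0.924, -0.265, 0.386], [0.961, 0.266, 0.076, 0.348], [-0.0, -0.276, 0.961, 0.474], [0.0, 0.0, 0.0, 1.0]]
tri1_c 0.68 [382, 169, 435, 216] [0.532 0.439]
duo1_c 0.67 [206, 203, 252, 245] [0.509 0.199]
3.0 [0.45077302 0.33021021 0.34803467] [-0.57129387  0.49283696 -0.23183021  1.62777116  0.12557191  1.03622197
  0.45621774]
```

View pics/w1.png

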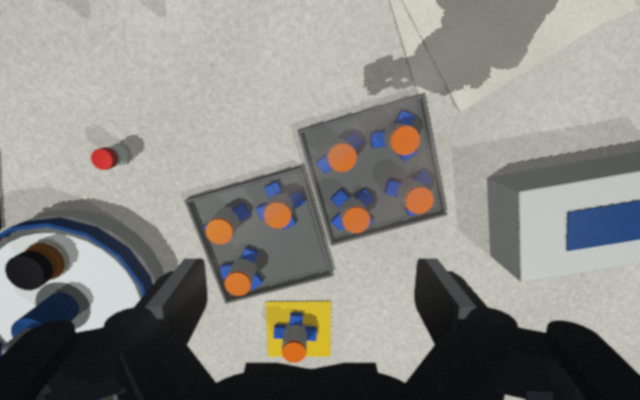

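Run:
```python
import cv2
t=cv2.imread('pics/w1.png')
cv2.imwrite('pics/w1c.png',cv2.resize(t[85:365,180:455],(589,600),interpolation=cv2.INTER_CUBIC))
```

```text
(no output)
```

View pics/w1c.png

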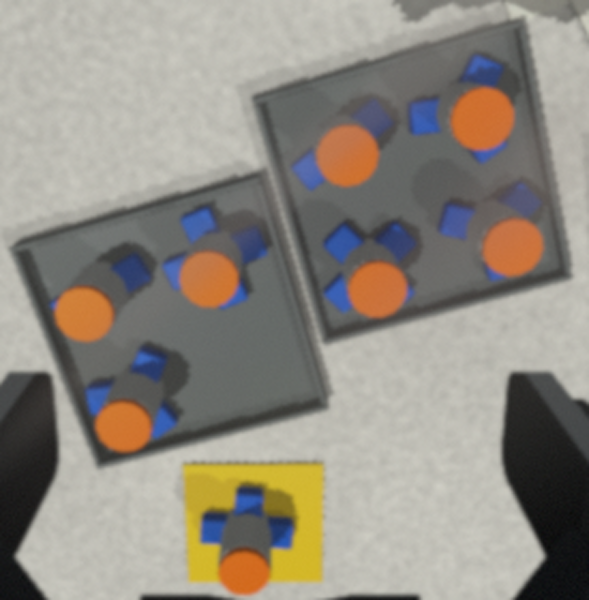

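```bash
cat >> h.py <<'E'
def blobs(p,lo,hi,z,amin=30,roi=None):
    h=cv2.cvtColor(p['img'],cv2.COLOR_RGB2HSV); m=cv2.inRange(h,np.array(lo),np.array(hi))
    n,l,st,c=cv2.connectedComponentsWithStats(m)
    out=[]
    for i in range(1,n):
        if st[i,4]>=amin:
            w=at(p,*c[i],z); out.append((c[i].round(1).tolist(),int(st[i,4]),w[:2].round(4).tolist()))
    return out
ORANGE=((5,150,120),(17,255,255)); RED=((0,180,100),(4,255,255))
E
python3 - <<'E'
from h import *
p=snap('wrist')
for b in blobs(p,*ORANGE,.056): print('w',b)
p=snap('top')
for b in blobs(p,*ORANGE,.056): print('t',b)
for b in blobs(p,*RED,.02,10): print('red',b)
h=cv2.cvtColor(p['img'],cv2.COLOR_RGB2HSV)
for nm,lo,hi in (('blue',(100,120,30),(125,255,255)),('black',(0,0,0),(180,255,40)),('brass',(18,130,100),(28,255,255))):
    m=cv2.inRange(h,np.array(lo),np.array(hi)); n,l,st,c=cv2.connectedComponentsWithStats(m)
    for i in range(1,n):
        if st[i,4]>25 and 130<c[i][1]<300: print(nm,st[i].tolist(),c[i].round(1),at(p,*c[i],.06).round(4)[:2])
s=manip.sense();print(s['ee_pos'])
E
```

```text
w ([403.6, 142.7], 640, [0.4587, 0.4421])
w ([341.4, 160.3], 562, [0.4591, 0.3664])
w ([417.9, 202.9], 528, [0.5361, 0.4442])
w ([276.3, 217.0], 497, [0.5062, 0.2701])
w ([354.4, 222.0], 524, [0.5391, 0.3627])
w ([217.5, 232.7], 522, [0.5061, 0.1921])
w ([235.6, 285.4], 497, [0.5829, 0.1899])
w ([291.6, 353.6], 397, [0.7059, 0.2307])
t ([226.1, 27.2], 6485, [1.097, 0.275])
t ([320.6, 133.1], 98, [0.7553, -0.0323])
t ([353.6, 133.3], 94, [0.7558, -0.1363])
t ([237.1, 147.0], 92, [0.7073, 0.2294])
t ([248.7, 186.6], 96, [0.5829, 0.1898])
t ([166.3, 200.3], 100, [0.5367, 0.4446])
t ([192.7, 199.8], 100, [0.5394, 0.3626])
t ([222.5, 210.9], 101, [0.5058, 0.2692])
t ([247.4, 211.0], 101, [0.5064, 0.192])
t ([191.4, 223.4], 49, [0.4658, 0.3639])
t ([9.1, 339.8], 344, [0.1073, 0.9025])
red ([450.1, 104.8], 26, [0.8623, -0.4522])
red ([393.8, 207.1], 15, [0.5272, -0.2685])
red ([400.6, 257.9], 1639, [0.3666, -0.2897])
red ([281.2, 252.2], 50, [0.3799, 0.0873])
blue [357, 134, 7, 7, 30] [360.3 137.3] [ 0.7426 -0.157 ]
blue [345, 139, 8, 8, 37] [348.2 142.6] [ 0.7251 -0.1191]
blue [317, 141, 7
[... 1788 characters left out ...]
black [337, 237, 15, 24, 93] [344.1 248.4] [ 0.3949 -0.1086]
black [618, 239, 22, 5, 55] [630.4 240.6] [ 0.4295 -0.992 ]
black [585, 249, 16, 6, 32] [593.1 251.8] [ 0.3937 -0.8751]
black [626, 257, 13, 5, 36] [632.3 258.7] [ 0.3743 -0.9953]
black [582, 260, 25, 9, 77] [592.9 263.8] [ 0.3572 -0.8733]
black [572, 267, 20, 7, 40] [581.7 270.6] [ 0.3361 -0.8379]
brass [220, 131, 37, 38, 683] [237.7 149.7] [0.6982 0.2264]
brass [31, 184, 10, 17, 53] [ 35.3 193. ] [0.5541 0.8497]
brass [444, 208, 16, 17, 167] [451.6 216. ] [ 0.4988 -0.4409]
brass [457, 240, 22, 22, 324] [467.4 250.5] [ 0.3931 -0.4882]
brass [508, 253, 60, 63, 2842] [537.4 284.2] [ 0.2933 -0.7007]
[0.45112552 0.3299473  0.3480805 ]
```

Emit:
arm_command(deltas=[-0.35,-0.21,0.5,0,0,0,-0.4,-0.35,-0.21,0.5,0,0,0,-0.4,-0.35,-0.22,0.5,0,0,0,-0.4,-0.34,-0.22,0.5,0,0,0,-0.4,0,0,0.6,0,0,0,-0.4,0,0,0.6,0,0,0,-0.4,0,0,0.6,0,0,0,-0.4,0,0,0.6,0,0,0,-0.4,0,0,0,0,0,0,-0.4,0,0,0,0,0,0,-0.4])

```text
t: 4.1
ee_pos: [0.507, 0.2692, 0.1285]
tool_rot: [[-0.962, 0.272, -0.001], [0.272, 0.962, -0.0], [0.0, -0.0, -1.0]]
wrist_force: [-0.7, -0.2, -0.6]
gripper_width: 0.697
finger_force: 0.0
```

Emit:
arm_command(deltas=[0,0,0.43,0,0,0,-0.4,0,0,0.43,0,0,0,-0.4,0,0,0.43,0,0,0,-0.4,0,0,0.42,0,0,0,-0.4,0,0,0,0,0,0,-0.4,0,0,0,0,0,0,1,0,0,0,0,0,0,1,0,0,0,0,0,0,1,0,0,0,0,0,0,1,0,0,0,0,0,0,1,0,0,0,0,0,0,1])

```text
t: 5.2
ee_pos: [0.5085, 0.2695, 0.045]
tool_rot: [[-0.962, 0.273, 0.003], [0.273, 0.962, 0.002], [-0.003, 0.003, -1.0]]
wrist_force: [-0.9, -0.8, 7.1]
gripper_width: 0.401
finger_force: 60.0
```

Run:
```python
from h import *
p=snap('top','top1.png')
print('pot cap',at(p,319.8,220,.096)[:2])
b=manip.search_frame(p,'ring_seat')[:1]; print(b)
h=cv2.cvtColor(p['img'],cv2.COLOR_RGB2HSV)
# white deck edge: non-white rim; report columns along row through centre & col
m=cv2.inRange(h,np.array((100,90,30)),np.array((125,255,255)))
ys,xs=np.nonzero(m); w=np.array([at(p,x,y,.062)[:2] for x,y in zip(xs,ys)])
c=np.array([.545,-.055])
for k in range(6):
    r=np.linalg.norm(w-c,axis=1); ang=np.arctan2(*(w-c).T[::-1]); sel=(r>.098)&(r<.128)&(abs(ang+1.5)>.7)
    A=np.c_[2*w[sel],np.ones(sel.sum())]; s=np.linalg.lstsq(A,(w[sel]**2).sum(1),rcond=None)[0]; c=s[:2]; R=np.sqrt(s[2]+c@c)
print('platter',c,R,sel.sum())
# wheel: gray circle
g=cv2.cvtColor(p['img'],cv2.COLOR_RGB2GRAY)
roi=cv2.resize(g[150:215,355:420],None,fx=4,fy=4,interpolation=cv2.INTER_CUBIC)
cs=cv2.HoughCircles(roi,cv2.HOUGH_GRADIENT,1,40,param1=80,param2=15,minRadius=70,maxRadius=90)
for x,y,r in cs[0][:3]: print('wheel',x/4+355,y/4+150,r/4,at(p,x/4+355,y/4+150,.068)[:2])
print('knob',at(p,393.7,198.2,.121)[:2]); print('shaft?',at(p,325.9,196.9,.112)[:2])
print(manip.sense()['t'])
```

```text
pot cap [ 0.47964636 -0.03263149]
[{'bbox': [288.4, 162.4, 363.4, 238.8], 'conf': 0.7}]
platter [ 0.5499581  -0.05035865] 0.11893146093868316 389
wheel 389.625 183.375 20.425 [ 0.5969795  -0.24776174]
knob [ 0.54611298 -0.25146781]
shaft? [ 0.54830399 -0.04992192]
5.3
```

Emit:
arm_command(deltas=[0,0,-0.4,0,0,0,1,0,0,-0.8,0,0,0,1,0,0,-0.9,0,0,0,1,0,0,-0.9,0,0,0,1,0,0,-0.9,0,0,0,1,-0.29,-0.4,0,0,0,0,1,-0.49,-0.69,0,0,0,0,1,-0.49,-0.69,0,0,0,0,1,-0.49,-0.69,0,0,0,0,1,-0.49,-0.69,0,0,0,0,1,-0.49,-0.69,0,0,0,0,1,-0.49,-0.69,0,0,0,0,1,-0.49,-0.69,0,0,0,0,1,-0.2,-0.3,0,0,0,0,1,0,0,0,0,0,0,1,0,0,0,0,0,0,1])

```text
t: 6.9
ee_pos: [0.6198, -0.0495, 0.2383]
tool_rot: [[-0.962, 0.273, 0.0], [0.273, 0.962, 0.002], [0.0, 0.002, -1.0]]
wrist_force: [0.2, 0.9, -0.8]
gripper_width: 0.399
finger_force: 60.0
```

Run:
```python
from h import *
p=snap('wrist','w2.png'); s=manip.sense(); print(s['ee_pos'],s['gripper_width'],s['finger_force'],s['q'])
print(proj(p,[.549,-.05,.146]))
```

```text
[ 0.6197559  -0.04837083  0.23820829] 0.39947306691330065 59.971677493304014 [ 0.14632481  0.70014732 -0.2551606   1.58498536  0.20927905  0.88341073
  1.11207007]
(np.float64(276.84156554731095), np.float64(104.10887245331179))
```

View pics/w2.png

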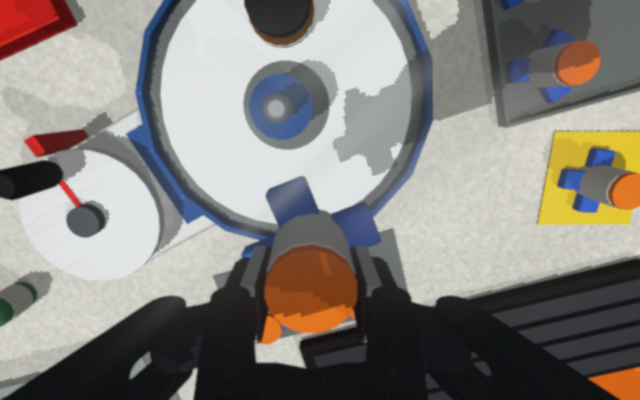

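Emit:
arm_command(deltas=[0,0,0.6,0,0,0,1,0,0,0.7,0,0,0,1,0,0,0.7,0,0,0,1,0,0,0.5,0,0,0,1,0,0,0.3,0,0,0,1,0,0,0.06,0,0,0,1,0,0,0,0,0,0,1,0,0,0,0,0,0,1])

```text
t: 7.75
ee_pos: [0.6213, -0.0504, 0.0963]
tool_rot: [[-0.962, 0.273, 0.003], [0.273, 0.962, 0.0], [-0.002, 0.001, -1.0]]
wrist_force: [-0.8, 0.2, -0.5]
gripper_width: 0.403
finger_force: 60.0
```

Emit:
arm_command(deltas=[0,0,0.05,0,0,0,1,0,0,0,0,0,0,1,0,0,0,0,0,0,-0.4,0,0,0,0,0,0,-0.4,0,0,0,0,0,0,-0.4,0,0,-0.3,0,0,0,-0.4,0,0,-0.7,0,0,0,-0.4,0,0,-0.9,0,0,0,-0.4,0,0,-0.9,0,0,0,-1,0.7,-0.11,0,0,0,0,-1,0.7,-0.11,0,0,0,0,-1,0.71,-0.11,0,0,0,0,-1,0.71,-0.11,0,0,0,0,-1,0,0,0,0,0,0,-1])

```text
t: 9.15
ee_pos: [0.4725, -0.0335, 0.233]
tool_rot: [[-0.962, 0.272, -0.006], [0.272, 0.962, -0.001], [0.006, -0.003, -1.0]]
wrist_force: [0.6, 0.0, -0.4]
gripper_width: 1.001
finger_force: 0.0
```

Run:
```python
from h import *
p=snap('top')
for b in blobs(p,*ORANGE,.104): print('t',b)
for k in ('pot_c','ring_c'):
  for r in manip.search_frame(p,k):
    b=r['bbox'];print(k,r, at(p,(b[0]+b[2])/2,(b[1]+b[3])/2,.08).round(3)[:2])
p=snap('wrist','w3.png')
print(proj(p,[.4796,-.0326,.096]))
for b in blobs(p,*ORANGE,.104,200): print('w',b)
for r in manip.search_frame(p,'pot_c'):
    b=r['bbox'];print(k,r, at(p,(b[0]+b[2])/2,(b[1]+b[3])/2,.08).round(3)[:2])
print(manip.sense()['ee_pos'])
```

```text
t ([226.1, 27.1], 6480, [1.0748, 0.2655])
t ([320.6, 133.0], 97, [0.7443, -0.032])
t ([353.5, 133.3], 95, [0.7447, -0.1322])
t ([237.1, 147.0], 92, [0.6978, 0.2213])
t ([326.1, 174.2], 99, [0.618, -0.0498])
t ([248.7, 186.6], 96, [0.5774, 0.183])
t ([166.3, 200.3], 100, [0.5328, 0.4295])
t ([192.7, 199.8], 100, [0.5354, 0.3502])
t ([247.4, 211.0], 101, [0.5034, 0.1851])
t ([165.8, 225.2], 101, [0.4579, 0.4279])
t ([190.6, 225.9], 105, [0.4569, 0.3536])
t ([9.1, 339.8], 343, [0.1173, 0.8725])
ring_c {'bbox': [454.1, 240.9, 478.7, 263.5], 'conf': 0.85} [ 0.388 -0.479]
ring_c {'bbox': [454.3, 175.1, 469.4, 191.2], 'conf': 0.64} [ 0.599 -0.468]
ring_c {'bbox': [440.4, 207.8, 462.0, 225.1], 'conf': 0.46} [ 0.496 -0.434]
(np.float64(311.2631648423753), np.float64(193.77949638820658))
w ([571.0, 141.5], 1318, [0.4913, 0.1581])
w ([575.1, 223.4], 1109, [0.5557, 0.1564])
w ([622.7, 325.0], 787, [0.6588, 0.1883])
w ([335.2, 349.8], 1018, [0.6166, -0.0501])
ring_c {'bbox': [280.9, 155.8, 341.0, 222.9], 'conf': 0.92} [ 0.48  -0.033]
[ 0.48020383 -0.03351119  0.23281655]
```

View pics/w3.png

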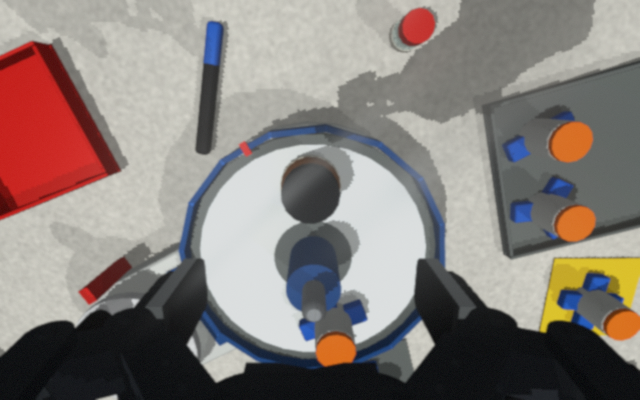

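Emit:
arm_command(deltas=[0,0,0.6,0,0,0,-1,0,0,0.7,0,0,0,-1,0,0,0.7,0,0,0,-1,0,0,0.6,0,0,0,-1,0,0,0.3,0,0,0,-1,0,0,0.15,0,0,0,-1,0,0,0,0,0,0,-1,0,0,0,0,0,0,1,0,0,0,0,0,0,1,0,0,0,0,0,0,1,0,0,0,0,0,0,1,0,0,0,0,0,0,1,0,0,0,0,0,0,1])

```text
t: 10.7
ee_pos: [0.4793, -0.0335, 0.0811]
tool_rot: [[-0.962, 0.273, 0.003], [0.273, 0.962, 0.0], [-0.002, 0.001, -1.0]]
wrist_force: [-0.8, 0.1, 6.8]
gripper_width: 0.531
finger_force: 59.7
```

Emit:
arm_command(deltas=[0,0,-0.3,0,0,0,1,0,0,-0.7,0,0,0,1,0,0,-0.7,0,0,0,1,0,0,-0.3,0,0,0,1,0.05,-0.39,0,0,0,0,1,0.11,-0.79,0,0,0,0,1,0.11,-0.79,0,0,0,0,1,0.11,-0.79,0,0,0,0,1,0.11,-0.79,0,0,0,0,1,0.11,-0.79,0,0,0,0,1,0.11,-0.79,0,0,0,0,1,0.07,-0.38,0,0,0,0,1,0,0,0,0,0,0,1,0,0,0,0,0,0,1])

```text
t: 12.1
ee_pos: [0.3658, -0.2878, 0.1802]
tool_rot: [[-0.962, 0.274, 0.001], [0.274, 0.962, -0.0], [-0.001, 0.0, -1.0]]
wrist_force: [0.7, 0.8, -0.5]
gripper_width: 0.533
finger_force: 60.0
```

Run:
```python
from h import *
p=snap('wrist','w4.png'); s=manip.sense(); print(s['t'],s['ee_pos'],s['gripper_width'],s['q'])
```

```text
12.15 [ 0.36627743 -0.28703041  0.18010821] 0.5332095885857602 [ 0.75922096  0.61417799 -0.30171499  2.10071372  0.38023035  0.4772185
  1.46424355]
```

View pics/w4.png

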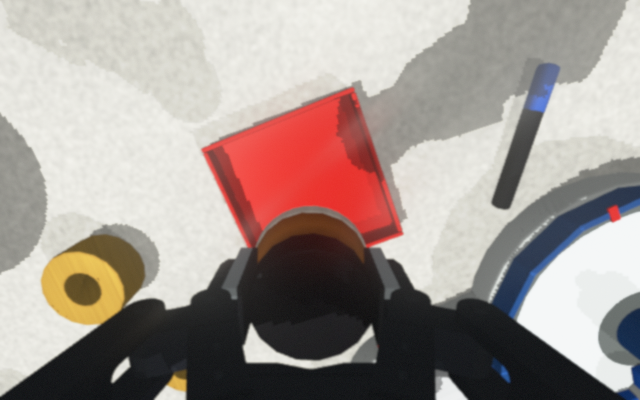

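Emit:
arm_command(deltas=[0,0,0.5,0,0,0,1,0,0,0.7,0,0,0,1,0,0,0.7,0,0,0,1,0,0,0.5,0,0,0,1,0,0,0.3,0,0,0,1,0,0,0.17,0,0,0,1,0,0,0,0,0,0,1,0,0,0,0,0,0,1,0,0,0,0,0,0,-0.5,0,0,0,0,0,0,-0.5,0,0,0,0,0,0,-0.5,0,0,-0.3,0,0,0,-0.5,0,0,-0.7,0,0,0,-0.5,0,0,-0.9,0,0,0,-0.5,0,0,-0.9,0,0,0,-0.5,0,0,-0.9,0,0,0,-0.5,0,0,0,0,0,0,-0.5])

```text
t: 13.85
ee_pos: [0.3683, -0.2896, 0.2265]
tool_rot: [[-0.962, 0.274, 0.009], [0.274, 0.962, -0.006], [-0.011, -0.003, -1.0]]
wrist_force: [0.6, -0.9, 0.5]
gripper_width: 0.752
finger_force: 0.0
```

Run:
```python
from h import *
p=snap('wrist','w5.png'); s=manip.sense(); print(s['t'],s['ee_pos'],s['gripper_width'])
print(proj(p,[.366,-.288,.048]))
for n in ('pot_c','spent_tray'):
  for r in manip.search_frame(p,n)[:2]:
    b=r['bbox'];print(n,r, at(p,(b[0]+b[2])/2,(b[1]+b[3])/2,.03).round(3)[:2])
p=snap('top')
for b in blobs(p,*ORANGE,.056): print('t',b)
```

```text
13.9 [ 0.36692863 -0.28903287  0.22409282] 0.7513628069441933
(np.float64(312.02318965038097), np.float64(177.78370372216781))
pot_c {'bbox': [287.4, 144.3, 339.4, 202.2], 'conf': 0.75} [ 0.366 -0.287]
spent_tray {'bbox': [218.3, 85.3, 392.4, 256.3], 'conf': 0.59} [ 0.362 -0.293]
t ([226.1, 27.0], 6446, [1.0975, 0.2751])
t ([320.6, 133.0], 97, [0.7554, -0.0324])
t ([353.5, 133.3], 95, [0.7559, -0.1361])
t ([237.1, 147.0], 92, [0.7073, 0.2294])
t ([326.0, 174.2], 97, [0.625, -0.0507])
t ([248.7, 186.6], 96, [0.5829, 0.1898])
t ([166.3, 200.3], 100, [0.5367, 0.4446])
t ([192.7, 199.8], 100, [0.5394, 0.3626])
t ([247.4, 211.0], 101, [0.5064, 0.192])
t ([165.8, 225.2], 101, [0.4594, 0.4429])
t ([190.6, 225.9], 105, [0.4583, 0.3661])
t ([9.1, 340.2], 342, [0.1063, 0.9026])
```

Emit:
arm_command(deltas=[0,0.49,0,0,0,0,-0.4,0.02,0.83,0,0,0,0,-0.4,0.02,0.83,0,0,0,0,-0.4,0.02,0.83,0,0,0,0,-0.4,0.02,0.83,0,0,0,0,-0.4,0.02,0.83,0,0,0,0,-0.4,0.02,0.83,0,0,0,0,-0.4,0.02,0.83,0,0,0,0,-0.4,0.02,0.83,0,0,0,0,-0.4,0.02,0.83,0,0,0,0,-0.4,0.02,0.83,0,0,0,0,-0.4,0.02,0.83,0,0,0,0,-0.4,0.02,0.83,0,0,0,0,-0.4,0,0.83,0,0,0,0,-0.4,0,0.83,0,0,0,0,-0.4,0,0.83,0,0,0,0,-0.4,0,0.54,0,0,0,0,-0.4,0,0,0,0,0,0,-0.4,0,0,0,0,0,0,-0.4])

```text
t: 15.95
ee_pos: [0.5372, 0.3633, 0.2189]
tool_rot: [[-0.962, 0.272, -0.003], [0.272, 0.962, -0.003], [0.002, -0.004, -1.0]]
wrist_force: [0.3, -1.4, 0.5]
gripper_width: 0.702
finger_force: 0.0
```

Run:
```python
from h import *
p=snap('wrist','w6.png'); s=manip.sense(); print(s['t'],s['ee_pos'],s['tool_rot'].round(3).tolist())
for b in blobs(p,*ORANGE,.056,200): print('w',b)
```

```text
16.0 [0.5376622  0.36212273 0.2193478 ] [[-0.962, 0.273, -0.002], [0.273, 0.962, -0.004], [0.001, -0.004, -1.0]]
w ([382.9, 65.3], 1643, [0.4595, 0.4425])
w ([287.3, 92.1], 1494, [0.4583, 0.3662])
w ([404.2, 159.5], 1228, [0.5354, 0.4435])
w ([311.9, 189.9], 1167, [0.5396, 0.3633])
w ([110.6, 206.0], 1234, [0.5063, 0.193])
w ([143.9, 283.5], 1033, [0.5828, 0.1912])
```

Emit:
arm_command(deltas=[-0.04,0,0.6,0,0,0,-0.4,0,0,0.8,0,0,0,-0.4,0,0,0.8,0,0,0,-0.4,0,0,0.6,0,0,0,-0.4,0,0,0.4,0,0,0,-0.4,0,0,0.3,0,0,0,-0.4,0,0,0,0,0,0,-0.4,0,0,0,0,0,0,1,0,0,0,0,0,0,1,0,0,0,0,0,0,1,0,0,0,0,0,0,1,0,0,0,0,0,0,1])

```text
t: 17.2
ee_pos: [0.5412, 0.3637, 0.0479]
tool_rot: [[-0.962, 0.273, 0.002], [0.273, 0.962, 0.001], [-0.002, 0.002, -1.0]]
wrist_force: [0.7, -0.5, 6.9]
gripper_width: 0.4
finger_force: 60.5
```

Emit:
arm_command(deltas=[0,0,-0.4,0,0,0,1,0,0,-0.8,0,0,0,1,0,0,-0.9,0,0,0,1,0,0,-0.9,0,0,0,1,0,0,-0.8,0,0,0,1,-0.09,-0.5,0,0,0,0,1,-0.09,-0.83,0,0,0,0,1,-0.09,-0.83,0,0,0,0,1,-0.1,-0.83,0,0,0,0,1,-0.1,-0.83,0,0,0,0,1,-0.1,-0.83,0,0,0,0,1,-0.1,-0.83,0,0,0,0,1,-0.1,-0.83,0,0,0,0,1,-0.09,-0.83,0,0,0,0,1,-0.09,-0.83,0,0,0,0,1,-0.08,-0.34,0,0,0,0,1,0,0,0,0,0,0,1,0,0,0,0,0,0,1])

```text
t: 19.0
ee_pos: [0.4765, -0.0499, 0.2365]
tool_rot: [[-0.962, 0.273, 0.001], [0.273, 0.962, 0.001], [-0.001, 0.001, -1.0]]
wrist_force: [0.7, 1.0, -1.0]
gripper_width: 0.399
finger_force: 60.1
```

Emit:
arm_command(deltas=[0,0,0.6,0,0,0,1,0,0,0.7,0,0,0,1,0,0,0.7,0,0,0,1,0,0,0.4,0,0,0,1,0,0,0.25,0,0,0,1,0,0,0.13,0,0,0,1,0,0,0,0,0,0,1,0,0,0,0,0,0,1,0,0,0,0,0,0,-0.4,0,0,0,0,0,0,-0.4,0,0,0,0,0,0,-0.4,0,0,-0.3,0,0,0,-0.4,0,0,-0.7,0,0,0,-0.4,0,0,-0.9,0,0,0,-0.4,0,0,-0.9,0,0,0,-0.4,0,0,-0.4,0,0,0,-1,0,0,0,0,0,0,-1])

```text
t: 20.7
ee_pos: [0.4782, -0.0507, 0.2604]
tool_rot: [[-0.962, 0.274, 0.007], [0.274, 0.962, -0.0], [-0.007, 0.002, -1.0]]
wrist_force: [0.3, -0.1, -0.6]
gripper_width: 0.994
finger_force: 0.0
```

Run:
```python
from h import *
p=snap('top','t2.png')
for b in blobs(p,*ORANGE,.104): print('t',b)
for b in blobs(p,(18,130,100),(28,255,255),.03,100): print('brass',b)
p=snap('wrist','w7.png')
for b in blobs(p,*ORANGE,.104,200): print('w',b)
print(proj(p,[.549,-.05,.146]))
s=manip.sense(); print(s['t'],s['ee_pos'])
```

```text
t ([226.1, 27.1], 6480, [1.0748, 0.2655])
t ([320.6, 133.0], 97, [0.7443, -0.032])
t ([353.6, 133.3], 94, [0.7447, -0.1324])
t ([237.1, 147.0], 92, [0.6978, 0.2213])
t ([326.0, 174.2], 97, [0.6181, -0.0496])
t ([248.7, 186.6], 96, [0.5774, 0.183])
t ([166.3, 200.3], 100, [0.5328, 0.4295])
t ([247.4, 211.0], 101, [0.5034, 0.1851])
t ([165.8, 225.2], 101, [0.4579, 0.4279])
t ([190.6, 225.9], 105, [0.4569, 0.3536])
t ([9.1, 340.0], 345, [0.1168, 0.8725])
brass ([237.7, 149.7], 684, [0.704, 0.2314])
brass ([451.7, 216.0], 166, [0.5003, -0.4497])
brass ([467.4, 250.5], 324, [0.3926, -0.4978])
brass ([537.4, 284.2], 2835, [0.2908, -0.7148])
w ([570.9, 136.0], 1139, [0.4921, 0.158])
w ([316.1, 191.2], 708, [0.4803, -0.0468])
w ([574.9, 212.6], 972, [0.5575, 0.1564])
w ([619.6, 308.6], 703, [0.6622, 0.1888])
w ([352.4, 330.3], 946, [0.6177, -0.0504])
(np.float64(337.34407413937447), np.float64(290.3531855672548))
20.8 [ 0.47599424 -0.05089506  0.2573003 ]
```

View pics/w7.png

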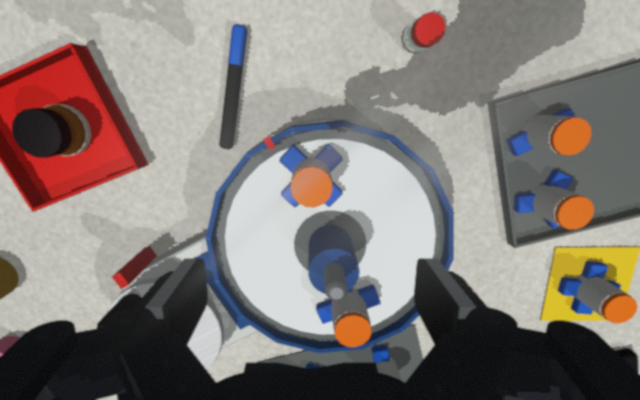

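Emit:
arm_command(deltas=[-0.14,-0.44,0,0,0,0,-1,-0.26,-0.75,0,0,0,0,-1,-0.26,-0.75,0,0,0,0,-1,-0.26,-0.75,0,0,0,0,-1,-0.26,-0.75,0,0,0,0,-1,-0.26,-0.75,0,0,0,0,-1,-0.26,-0.75,0,0,0,0,-1,-0.26,-0.75,0,0,0,0,-1,-0.26,-0.75,0,0,0,0,-1,-0.26,-0.75,0,0,0,0,-1,-0.16,-0.35,0,0,0,0,-1,0,0,0,0,0,0,-1,0,0,0,0,0,0,-1])

```text
t: 22.1
ee_pos: [0.4996, -0.448, 0.255]
tool_rot: [[-0.962, 0.273, -0.003], [0.273, 0.962, 0.003], [0.004, 0.002, -1.0]]
wrist_force: [1.4, 0.2, -0.6]
gripper_width: 0.999
finger_force: 0.0
```

Run:
```python
from h import *
p=snap('wrist','w8.png')
for r in manip.search_frame(p,'ring_c'): 
    b=r['bbox'];print(r,at(p,(b[0]+b[2])/2,(b[1]+b[3])/2,.02))
h=cv2.cvtColor(p['img'],cv2.COLOR_RGB2HSV); m=cv2.inRange(h,np.array((18,120,60)),np.array((30,255,255)))
n,l,st,c=cv2.connectedComponentsWithStats(m)
print([(st[i].tolist(),c[i].round(1)) for i in range(1,n) if st[i,4]>200])
print(proj(p,[.5,-.45,.03]))
s=manip.sense(); print(s['t'],s['ee_pos'],s['q'][6])
```

```text
{'bbox': [280.3, 243.9, 326.4, 299.0], 'conf': 0.95} [ 0.60795592 -0.48654518  0.02      ]
{'bbox': [281.9, 147.2, 331.2, 200.3], 'conf': 0.88} [ 0.50106163 -0.4520515   0.02      ]
{'bbox': [192.1, 38.7, 272.0, 117.8], 'conf': 0.73} [ 0.39076479 -0.49554393  0.02      ]
[([0, 0, 48, 124, 4633], array([20.3, 50.9])), ([191, 39, 76, 80, 4060], array([227.8,  78.1])), ([283, 150, 35, 35, 558], array([296.7, 163.9])), ([297, 168, 34, 31, 477], array([316.6, 186.2]))]
(np.float64(308.11631291269987), np.float64(174.1480816855101))
22.2 [ 0.50045632 -0.44700919  0.25622502] 1.7102663684695443
```

View pics/w8.png

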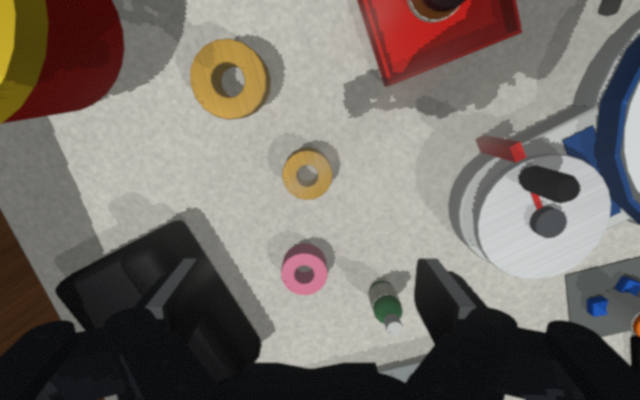

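Emit:
arm_command(deltas=[-0.02,-0.08,0.4,0,0,0,-1,0,0,0.7,0,0,0,-1,0,0,0.7,0,0,0,-1,0,0,0.6,0,0,0,-1,0,0,0.2,0,0,0,-1,0,0,0,0,0,0,-1,0,0,0,0,0,0,-1,0,0,0,0,0,0,-1])

```text
t: 23.0
ee_pos: [0.5014, -0.4539, 0.1294]
tool_rot: [[-0.962, 0.273, 0.003], [0.273, 0.962, -0.002], [-0.003, -0.001, -1.0]]
wrist_force: [-0.6, -0.2, 0.2]
gripper_width: 1.004
finger_force: 0.0
```

Run:
```python
from h import *
p=snap('wrist','w9.png'); s=manip.sense(); print(s['t'],s['ee_pos'])
h=cv2.cvtColor(p['img'],cv2.COLOR_RGB2HSV); m=cv2.inRange(h,np.array((16,110,50)),np.array((30,255,255)))
# fit top face ellipse: project model outline of top circle & bottom circle, maximise overlap by contour extents
n,l,st,c=cv2.connectedComponentsWithStats(m)
us=proj(p,[.501,-.451,.02]); print('pred',us)
M=np.zeros_like(m)
for i in range(1,n):
    if abs(c[i][0]-us[0])<60 and abs(c[i][1]-us[1])<60: M[l==i]=255
pts=cv2.findNonZero(M); hull=cv2.convexHull(pts); obs=cv2.fillConvexPoly(np.zeros_like(m),hull,255)
th=np.linspace(0,6.28,60)
def cost(x):
    P=[proj(p,[x[0]+.026*np.cos(t),x[1]+.026*np.sin(t),z]) for t in th for z in (0.,.03)]
    hh=cv2.convexHull((np.array(P)*16).astype(np.int32)); im=cv2.fillConvexPoly(np.zeros_like(m),hh,255,lineType=cv2.LINE_8,shift=4)
    return np.count_nonzero(im^obs)
best=min((cost((.501+a*.0005,-.451+b*.0005)),.501+a*.0005,-.451+b*.0005) for a in range(-16,17) for b in range(-16,17))
print(best,np.count_nonzero(obs))
```

```text
23.05 [ 0.50119366 -0.45396193  0.12920511]
pred (np.float64(314.31279281995086), np.float64(202.89390008299452))
(np.int64(945), 0.504, -0.452) 4149
```

Run:
```python
from h import *
im=cv2.imread('pics/w9.png'); c=im[150:260,255:375]
cv2.imwrite('pics/w9c.png',cv2.resize(c,None,fx=5,fy=5,interpolation=cv2.INTER_CUBIC))
```

```text
(no output)
```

View pics/w9c.png

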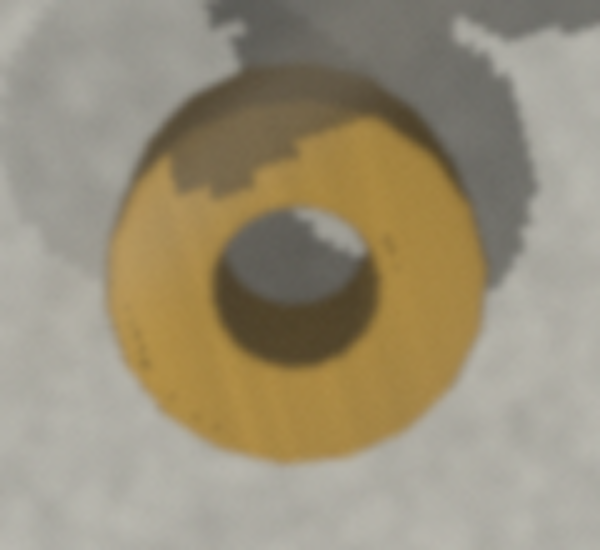

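Run:
```python
from h import *
p=snap('wrist'); s=manip.sense()
w=at(p,314.3,207.1,.03); d=np.array(s['tool_rot']).T@(w-s['ee_pos']); print(w,s['ee_pos'],d)
```

```text
[ 0.50064594 -0.45114582  0.03      ] [ 0.50097239 -0.45392387  0.1289521 ] [0.00133636 0.00268116 0.09894628]
```

Emit:
arm_command(deltas=[0.03,0.05,0.4,0,0,0,-1,0,0,0.6,0,0,0,-1,0,0,0.6,0,0,0,-1,0,0,0.3,0,0,0,-1,0,0,0.18,0,0,0,-1,0,0,0,0,0,0,-1,0,0,0,0,0,0,-1,0,0,0,0,0,0,1,0,0,0,0,0,0,1,0,0,0,0,0,0,1,0,0,0,0,0,0,1,0,0,0,0,0,0,1,0,0,0,0,0,0,1])

```text
t: 24.4
ee_pos: [0.5001, -0.4512, 0.0246]
tool_rot: [[-0.962, 0.274, 0.002], [0.274, 0.962, -0.001], [-0.002, -0.001, -1.0]]
wrist_force: [-0.7, -0.4, 5.4]
gripper_width: 0.579
finger_force: 63.1
```

Emit:
arm_command(deltas=[0,0,-0.4,0,0,0,1,0,0,-0.8,0,0,0,1,0,0,-0.9,0,0,0,1,0,0,-0.9,0,0,0,1,0,0,-0.9,0,0,0,1,0,0,-0.6,0,0,0,1,0.06,0.4,0,0,0,0,1,0.12,0.8,0,0,0,0,1,0.12,0.8,0,0,0,0,1,0.12,0.8,0,0,0,0,1,0.13,0.8,0,0,0,0,1,0.13,0.8,0,0,0,0,1,0.13,0.8,0,0,0,0,1,0.13,0.8,0,0,0,0,1,0.13,0.8,0,0,0,0,1,0.13,0.8,0,0,0,0,1,0.06,0.39,0,0,0,0,1,0,0,0,0,0,0,1,0,0,0,0,0,0,1,0,0,0,0,0,0,1])

```text
t: 26.4
ee_pos: [0.5475, -0.0511, 0.2481]
tool_rot: [[-0.961, 0.276, -0.001], [0.276, 0.961, -0.001], [0.0, -0.002, -1.0]]
wrist_force: [0.6, 0.0, -0.7]
gripper_width: 0.578
finger_force: 62.6
```

Run:
```python
from h import *
p=snap('wrist','w10.png'); s=manip.sense(); print(s['t'],s['ee_pos'],s['gripper_width'])
print('shaft tip',proj(p,[.549,-.05,.146]),'collar',proj(p,[.549,-.05,.112]),'ring top c',proj(p,s['ee_pos']+[0,0,.0054]))
import os
a=cv2.imread('pics/w7.png'); b=cv2.imread('pics/w10.png'); t=cv2.imread('pics/t2.png')
A=cv2.resize(a[230:330,280:400],(480,400),interpolation=cv2.INTER_CUBIC)
T=cv2.resize(t[175:220,305:350],(320,320),interpolation=cv2.INTER_CUBIC)
B=cv2.resize(b[150:400,200:440],(312,325),interpolation=cv2.INTER_CUBIC)
c=np.zeros((600,800,3),np.uint8); c[:400,:480]=A; c[:320,480:]=T; c[:0]; 
B=cv2.resize(b[160:400,190:450],(300,277)); c[323:600,488:788]=B
cv2.imwrite('pics/c10.png',c)
```

```text
26.45 [ 0.54755882 -0.05115369  0.24808068] 0.5776962563638135
shaft tip (np.float64(312.68899165836655), np.float64(209.82240338212742)) collar (np.float64(312.51026885301263), np.float64(196.68706291400588)) ring top c (np.float64(309.8985167114742), np.float64(290.73096732897034))
```

View pics/c10.png

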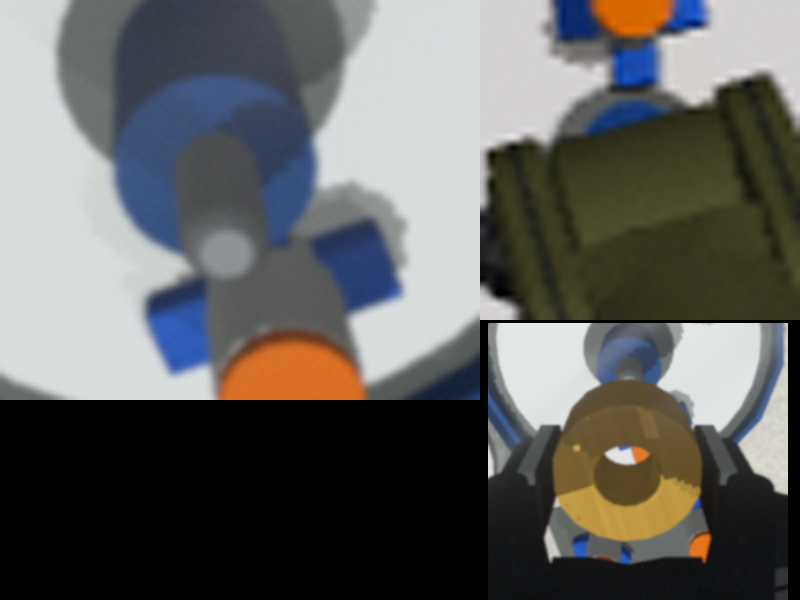

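Emit:
arm_command(deltas=[-0.3,0,0,0,0,0,1,-0.4,0,0,0,0,0,1,-0.1,0,0,0,0,0,1,0,0,0,0,0,0,1,0,0,0,0,0,0,1,0,0,0,0,0,0,1,0,0,0,0,0,0,1,0,0,0,0,0,0,1])

```text
t: 27.25
ee_pos: [0.5861, -0.0599, 0.2484]
tool_rot: [[-0.962, 0.273, -0.0], [0.273, 0.962, 0.0], [0.0, -0.0, -1.0]]
wrist_force: [0.2, 0.6, -2.9]
gripper_width: 0.577
finger_force: 62.6
```

Run:
```python
from h import *
p=snap('wrist','w11.png'); s=manip.sense(); print(s['t'],s['ee_pos'],s['gripper_width'])
u=proj(p,[.549,-.05,.146]);v=proj(p,s['ee_pos']+[0,0,.0054]); print(u,proj(p,[.549,-.05,.112]),v)
np.save('c2w11.npy',p['c2w']); np.save('s11.npy',np.r_[s['ee_pos'],s['tool_rot'].ravel(),p['fx'],p['fy'],p['cx'],p['cy']])
b=p['img'][:,:,::-1]
x0,y0=int(u[0])-60,int(u[1])-50; print(x0,y0)
c=np.zeros((500,800,3),np.uint8)
c[:500,:400]=cv2.resize(np.ascontiguousarray(b[y0:y0+100,x0+20:x0+100]),(400,500),interpolation=cv2.INTER_CUBIC)
x1,y1=int(v[0])-50,int(v[1])-60; print(x1,y1)
c[:480,400:]=cv2.resize(np.ascontiguousarray(b[y1:y1+120,x1:x1+100]),(400,480),interpolation=cv2.INTER_CUBIC)
cv2.imwrite('pics/c11.png',c)
```

```text
27.3 [ 0.58617772 -0.059884    0.24837542] 0.5799213500917766
(np.float64(309.327860306229), np.float64(151.41749489797922)) (np.float64(309.49487229735496), np.float64(145.07239096860138)) (np.float64(310.11445916026236), np.float64(290.76270894410504))
249 101
260 230
```

View pics/c11.png

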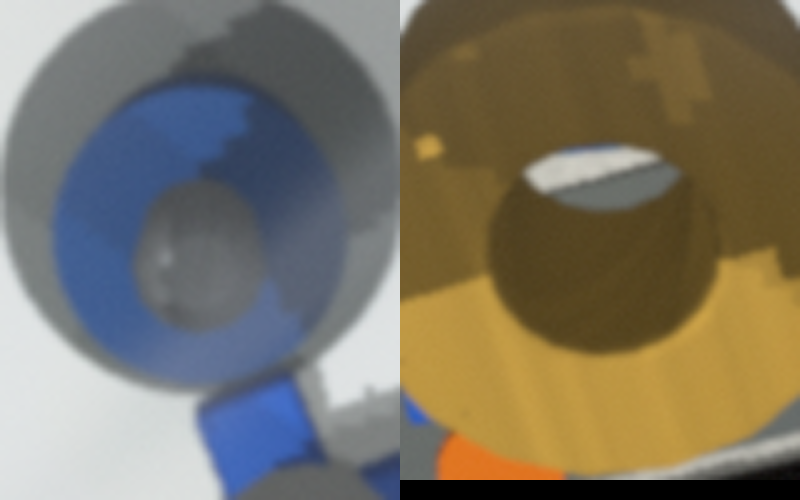

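Run:
```python
from h import *
a=np.load('s11.npy'); p=dict(zip(('fx','fy','cx','cy'),a[12:])); p['c2w']=np.load('c2w11.npy'); R=a[3:12].reshape(3,3)
r=at(p,311.0,292.5,a[2]+.0054); c=at(p,309.0,147.2,.112); t=at(p,308.9,101+268/5,.146)
print(r,c,t); print(R.T@(c-r)/.05,R.T@(t-r)/.05)
w=c
```

```text
[ 0.58698982 -0.05976182  0.25377542] [ 0.55040971 -0.05078386  0.112     ] [ 0.55091067 -0.05083403  0.146     ]
[ 0.75262096 -0.02706735  2.8355635 ] [ 0.74275862 -0.0252842   2.15556281]
```

Emit:
arm_command(deltas=[0.3,-0.03,0,0,0,0,1,0.35,0,0,0,0,0,1,0.1,0,0,0,0,0,1,0,0,0.5,0,0,0,1,0,0,0.6,0,0,0,1,0,0,0.3,0,0,0,1,0,0,0,0,0,0,1,0,0,0,0,0,0,1,0,0,0,0,0,0,1,0,0,0,0,0,0,1])

```text
t: 28.3
ee_pos: [0.5508, -0.0512, 0.1794]
tool_rot: [[-0.962, 0.273, 0.002], [0.273, 0.962, 0.0], [-0.002, 0.001, -1.0]]
wrist_force: [0.9, 0.2, -1.4]
gripper_width: 0.577
finger_force: 62.6
```

Emit:
arm_command(deltas=[0.02,0,0.08,0,0,0,1,0,0,0.08,0,0,0,1,0,0,0.08,0,0,0,1,0,0,0.08,0,0,0,1,0,0,0,0,0,0,1,0,0,0,0,0,0,1])

```text
t: 28.9
ee_pos: [0.5489, -0.0509, 0.1621]
tool_rot: [[-0.962, 0.273, -0.0], [0.273, 0.962, 0.0], [0.0, 0.0, -1.0]]
wrist_force: [0.5, 0.1, -1.3]
gripper_width: 0.578
finger_force: 62.6
```

Emit:
arm_command(deltas=[0,0,0.08,0,0,0,1,0,0,0.08,0,0,0,1,0,0,0.08,0,0,0,1,0,0,0.08,0,0,0,1,0,0,0.08,0,0,0,1,0,0,0,0,0,0,1,0,0,0,0,0,0,1])

```text
t: 29.6
ee_pos: [0.549, -0.0509, 0.1422]
tool_rot: [[-0.962, 0.273, -0.0], [0.273, 0.962, 0.0], [0.0, 0.0, -1.0]]
wrist_force: [-0.5, 0.1, -1.3]
gripper_width: 0.574
finger_force: 62.6
```

Emit:
arm_command(deltas=[0,0,0.05,0,0,0,1,0,0,0.04,0,0,0,1,0,0,0,0,0,0,1,0,0,0,0,0,0,-0.5,0,0,0,0,0,0,-0.5,0,0,0,0,0,0,-0.5,0,0,0,0,0,0,-0.5,0,0,-0.3,0,0,0,-0.5,0,0,-0.7,0,0,0,-0.5,0,0,-0.9,0,0,0,-0.5,0.3,0,-0.5,0,0,0,-0.5,0.6,0,0,0,0,0,-0.5,0.3,0,0,0,0,0,-0.5,0,0,0,0,0,0,-0.5,0,0,0,0,0,0,-0.5])

```text
t: 31.1
ee_pos: [0.4919, -0.0347, 0.258]
tool_rot: [[-0.962, 0.273, 0.001], [0.273, 0.962, -0.0], [-0.001, 0.0, -1.0]]
wrist_force: [0.5, -0.2, -0.3]
gripper_width: 0.75
finger_force: 0.0
```

Run:
```python
from h import *
p=snap('wrist','w12.png'); s=manip.sense(); print(s['t'],s['ee_pos'],s['gripper_width'])
print(proj(p,[.550,-.0505,.142]),proj(p,[.576,-.0505,.142]))
for b in blobs(p,*ORANGE,.104,200): print('w',b)
p=snap('scene','s12.png')
for b in blobs(p,*ORANGE,.056,20): print('s',b[0],b[2])
a=cv2.imread('pics/w12.png'); b=cv2.imread('pics/s12.png')
c=np.zeros((600,800,3),np.uint8); c[:300,:480]=cv2.resize(a,(480,300))
c[300:,:600]=cv2.resize(b[140:240,200:400],(600,300),interpolation=cv2.INTER_CUBIC)
cv2.imwrite('pics/c12.png',c)
```

```text
31.15 [ 0.49234176 -0.03476413  0.2578802 ] 0.7492943254046366
(np.float64(311.18204976601623), np.float64(277.9866005635199)) (np.float64(320.25954871644103), np.float64(306.7794238682288))
w ([552.1, 125.6], 1165, [0.4943, 0.1604])
w ([283.4, 170.4], 847, [0.4709, -0.0513])
w ([557.2, 203.6], 998, [0.5597, 0.1587])
w ([603.9, 301.4], 728, [0.6644, 0.1912])
w ([331.7, 321.9], 984, [0.6179, -0.0501])
s [324.3, 167.3] [0.4104, -0.0615]
s [471.5, 195.1] [0.4613, 0.3652]
s [311.9, 198.5] [0.5629, -0.0646]
s [407.0, 197.8] [0.5081, 0.192]
s [500.5, 198.7] [0.4621, 0.4422]
s [403.8, 215.6] [0.5852, 0.1899]
s [502.9, 216.4] [0.5374, 0.4443]
s [266.5, 243.9] [0.761, -0.1354]
s [306.9, 249.6] [0.7605, -0.0317]
s [415.5, 251.2] [0.7129, 0.2295]
```

View pics/c12.png

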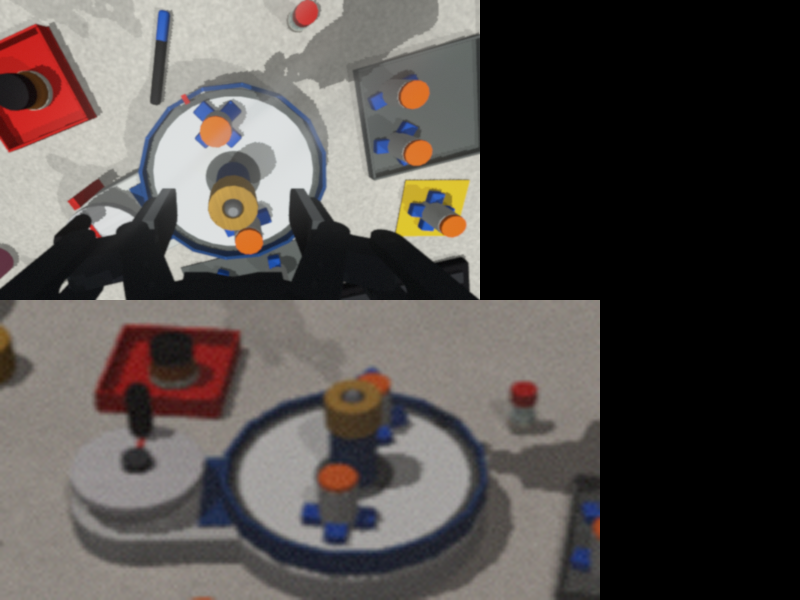

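Emit:
arm_command(deltas=[-0.37,-0.65,0,0,0,0,-0.1,-0.37,-0.65,0,0,0,0,-0.1,-0.37,-0.65,0,0,0,0,-0.1,-0.37,-0.65,0,0,0,0,-0.1,-0.36,-0.65,0,0,0,0,-0.1,-0.36,-0.64,0,0,0,0,-0.1,0,0,0,0,0,0,-0.1,0,0,0,0,0,0,-0.1,0,0,0,0,0,0,-0.1,0,0,0,0,0,0,-0.1])

```text
t: 32.2
ee_pos: [0.5442, -0.2501, 0.2577]
tool_rot: [[-0.963, 0.271, -0.0], [0.271, 0.963, 0.001], [0.0, 0.001, -1.0]]
wrist_force: [0.1, -0.1, 0.6]
gripper_width: 0.551
finger_force: 0.0
```

Run:
```python
from h import *
p=snap('wrist','w13.png'); s=manip.sense(); print(s['t'],s['ee_pos'],s['gripper_width'])
np.save('c2w13.npy',p['c2w']); print(p['fx'],p['fy'],p['cx'],p['cy'])
print('knob top',proj(p,[.548,-.252,.121]),'wheel c',proj(p,[.597,-.2478,.068]))
cv2.imwrite('pics/w13c.png',cv2.resize(p['img'][60:360,140:540,::-1],(800,600),interpolation=cv2.INTER_CUBIC))
p=snap('top','t13.png')
for b in blobs(p,*ORANGE,.104): print('t',b)
```

```text
32.25 [ 0.54416974 -0.25022642  0.25785936] 0.5493669583494053
351.3284344725414 351.3284344725414 310.3408113063879 201.4989050859812
knob top (np.float64(309.11602526795747), np.float64(200.24216422717814)) wheel c (np.float64(327.47777566998195), np.float64(231.48896727763193))
t ([226.2, 27.3], 6515, [1.0744, 0.2653])
t ([320.6, 133.1], 98, [0.7442, -0.0318])
t ([353.5, 133.3], 95, [0.7447, -0.1322])
t ([237.0, 147.1], 93, [0.6976, 0.2214])
t ([325.9, 174.2], 98, [0.618, -0.0494])
t ([248.7, 186.6], 96, [0.5774, 0.183])
t ([166.3, 200.3], 100, [0.5328, 0.4295])
t ([247.4, 211.1], 102, [0.5034, 0.185])
t ([325.4, 221.4], 92, [0.4754, -0.0493])
t ([165.8, 225.2], 101, [0.4579, 0.4279])
t ([190.6, 225.9], 105, [0.4569, 0.3536])
t ([9.1, 339.7], 349, [0.1178, 0.8726])
```

View pics/w13c.png

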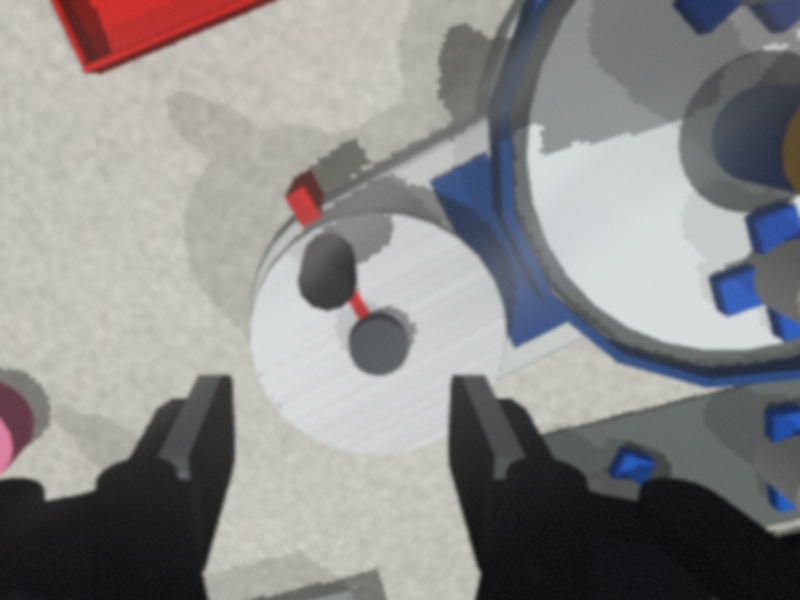

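Run:
```python
from h import *
p=dict(fx=351.328,fy=351.328,cx=310.34,cy=201.5,c2w=np.load('c2w13.npy'))
w=at(p,329.25,225.75,.068); k=at(p,304,200.5,.121); t=at(p,292.5,163.5,.075); q=np.array([.550,-.0505])
w2=at(p,330,231.5,.078)
print(w,w2,k,t,np.linalg.norm(w[:2]-q),np.linalg.norm((k-w)[:2]),np.degrees(np.arctan2(*(k-w)[1::-1])),np.degrees(np.arctan2(*(t-w)[1::-1])),np.linalg.norm((t-w)[:2]))
```

```text
[ 0.59183026 -0.2446695   0.068     ] [ 0.59383644 -0.24502103  0.078     ] [ 0.54712209 -0.25587424  0.121     ] [ 0.52395655 -0.2606307   0.075     ] 0.1986241778281151 0.046090858837425655 -165.93035053635663 -166.76674288526917 0.06972518294777386
```

Emit:
arm_command(deltas=[-0.09,-0.09,0.5,0,0,0,-0.1,0,0,0.7,0,0,0,-0.1,0,0,0.7,0,0,0,-0.1,0,0,0.6,0,0,0,-0.1,0,0,0.3,0,0,0,-0.1,0,0,0.16,0,0,0,-0.1,0,0,0,0,0,0,-0.1,0,0,0,0,0,0,-0.1])

```text
t: 33.1
ee_pos: [0.548, -0.2574, 0.111]
tool_rot: [[-0.962, 0.273, 0.002], [0.273, 0.962, -0.001], [-0.002, -0.0, -1.0]]
wrist_force: [0.7, 0.3, -0.2]
gripper_width: 0.554
finger_force: 0.0
```

Emit:
arm_command(deltas=[0,0,0,0,0,0,0.2,0,0,0,0,0,0,0.4,0,0,0,0,0,0,1,0,0,0,0,0,0,1,0,0,0,0,0,0,1,0,0,0,0,0,0,1,0,0,0,0,0,0,1])

```text
t: 33.8
ee_pos: [0.5479, -0.2572, 0.1112]
tool_rot: [[-0.962, 0.273, 0.002], [0.273, 0.962, -0.0], [-0.002, 0.0, -1.0]]
wrist_force: [-0.3, 1.5, 4.7]
gripper_width: 0.259
finger_force: 58.6
```

Run:
```python
from h import *
s=manip.sense(); print(s['t'],s['ee_pos'],s['gripper_width'],s['finger_force'],s['wrist_force'])
k=s['ee_pos'][:2]; print(k)
c=np.array([.594,-.2447]); print(np.linalg.norm(k-c),np.degrees(np.arctan2(*(k-c)[::-1])))
```

```text
33.8 [ 0.54791502 -0.25722312  0.1111549 ] 0.25858919195152574 58.623777399770916 [-0.3179374   1.45349578  4.71303643]
[ 0.54791502 -0.25722312]
0.04775619678265514 -164.79756201919307
```

Emit:
arm_command(deltas=[-0.072,-0.103,0,0,0,0,1,-0.085,-0.093,0,0,0,0,1,-0.096,-0.081,0,0,0,0,1,-0.106,-0.068,0,0,0,0,1,-0.114,-0.053,0,0,0,0,1,-0.12,-0.038,0,0,0,0,1,0,0,0,0,0,0,1,0,0,0,0,0,0,1])

```text
t: 34.6
ee_pos: [0.5707, -0.2876, 0.1112]
tool_rot: [[-0.962, 0.274, 0.003], [0.274, 0.962, -0.002], [-0.004, -0.001, -1.0]]
wrist_force: [0.1, -2.4, 5.5]
gripper_width: 0.256
finger_force: 59.2
```

```bash
cat > k.py <<'E'
from h import *
s=manip.sense(); k=s['ee_pos'][:2]; c=np.array([.594,-.2447])
print(s['t'],k,s['ee_pos'][2],s['gripper_width'],s['wrist_force'],np.linalg.norm(k-c),np.degrees(np.arctan2(*(k-c)[::-1])))
E
python3 k.py
```

```text
34.6 [ 0.57071568 -0.28764808] 0.11117293290220169 0.25631118648415074 [ 0.12492835 -2.43912397  5.48865797] 0.048853832779448735 -118.46435453808657
```

Emit:
arm_command(deltas=[-0.124,-0.022,0,0,0,0,1,-0.126,-0.006,0,0,0,0,1,-0.125,0.011,0,0,0,0,1,-0.123,0.027,0,0,0,0,1,-0.118,0.043,0,0,0,0,1,-0.112,0.058,0,0,0,0,1,-0.103,0.072,0,0,0,0,1,-0.093,0.085,0,0,0,0,1,-0.081,0.096,0,0,0,0,1,-0.068,0.106,0,0,0,0,1,-0.053,0.114,0,0,0,0,1,-0.038,0.12,0,0,0,0,1,0,0,0,0,0,0,1,0,0,0,0,0,0,1])

```text
t: 36.0
ee_pos: [0.637, -0.2684, 0.1112]
tool_rot: [[-0.962, 0.273, 0.004], [0.273, 0.962, -0.001], [-0.004, 0.001, -1.0]]
wrist_force: [1.6, -0.5, 5.3]
gripper_width: 0.257
finger_force: 59.3
```

```bash
python3 k.py
```

```text
36.0 [ 0.63696915 -0.26841644] 0.1111944586958499 0.2571177063922084 [ 1.64543855 -0.45772235  5.26625159] 0.04907969928459909 -28.896109209187383
```

Emit:
arm_command(deltas=[-0.022,0.124,0,0,0,0,1,-0.006,0.126,0,0,0,0,1,0.011,0.125,0,0,0,0,1,0.027,0.123,0,0,0,0,1,0.043,0.118,0,0,0,0,1,0.058,0.112,0,0,0,0,1,0.072,0.103,0,0,0,0,1,0.085,0.093,0,0,0,0,1,0.096,0.081,0,0,0,0,1,0.106,0.068,0,0,0,0,1,0.114,0.053,0,0,0,0,1,0.12,0.038,0,0,0,0,1,0,0,0,0,0,0,1,0,0,0,0,0,0,1])

```text
t: 37.4
ee_pos: [0.617, -0.2035, 0.1111]
tool_rot: [[-0.962, 0.274, 0.0], [0.274, 0.962, -0.001], [-0.001, -0.001, -1.0]]
wrist_force: [-2.4, -0.8, 10.1]
gripper_width: 0.259
finger_force: 59.8
```

```bash
python3 k.py
```

```text
37.4 [ 0.61696865 -0.203488  ] 0.11111428858655913 0.25872768423204673 [-2.4087095  -0.79344842 10.10463665] 0.047180375333871254 60.86779790076799
```

Emit:
arm_command(deltas=[0.124,0.022,0,0,0,0,1,0.126,0.006,0,0,0,0,1,0.125,-0.011,0,0,0,0,1,0.123,-0.027,0,0,0,0,1,0.118,-0.043,0,0,0,0,1,0.112,-0.058,0,0,0,0,1,0.103,-0.072,0,0,0,0,1,0.093,-0.085,0,0,0,0,1,0.081,-0.096,0,0,0,0,1,0.068,-0.106,0,0,0,0,1,0.053,-0.114,0,0,0,0,1,0.038,-0.12,0,0,0,0,1,0,0,0,0,0,0,1,0,0,0,0,0,0,1])

```text
t: 38.8
ee_pos: [0.5531, -0.2217, 0.1111]
tool_rot: [[-0.962, 0.274, 0.004], [0.274, 0.962, -0.001], [-0.004, -0.0, -1.0]]
wrist_force: [2.1, -1.8, 8.5]
gripper_width: 0.259
finger_force: 59.6
```

```bash
python3 k.py
```

```text
38.8 [ 0.55306788 -0.22169494] 0.11108888115707959 0.25947506407914495 [ 2.10578111 -1.81084942  8.51599676] 0.046953925695675094 150.66272075621774
```

Emit:
arm_command(deltas=[0.022,-0.124,0,0,0,0,1,0.006,-0.126,0,0,0,0,1,-0.011,-0.125,0,0,0,0,1,-0.027,-0.123,0,0,0,0,1,-0.043,-0.118,0,0,0,0,1,-0.058,-0.112,0,0,0,0,1,0,0,0,0,0,0,1,0,0,0,0,0,0,1,0,0,0,0,0,0,1])

```text
t: 39.7
ee_pos: [0.5479, -0.2575, 0.1111]
tool_rot: [[-0.962, 0.273, 0.003], [0.273, 0.962, -0.001], [-0.003, 0.0, -1.0]]
wrist_force: [0.8, -1.9, 9.4]
gripper_width: 0.26
finger_force: 59.9
```

```bash
python3 k.py
```

```text
39.7 [ 0.54791574 -0.25749441] 0.11108879889080929 0.2600538682015843 [ 0.79660467 -1.85005981  9.38703623] 0.04782735660758291 -164.48370426740416
```

Back at the start point; release, rise, and check.

Emit:
arm_command(deltas=[0,0,0,0,0,0,0.3,0,0,0,0,0,0,0.1,0,0,0,0,0,0,-0.1,0,0,0,0,0,0,-0.1,0,0,-0.2,0,0,0,-0.1,0,0,-0.6,0,0,0,-0.1,0,0,-0.8,0,0,0,-0.1,0,0,-0.8,0,0,0,-0.1,0,0,-0.53,0,0,0,-0.1,0.08,0.14,0,0,0,0,-0.1,0,0,0,0,0,0,-0.1,0,0,0,0,0,0,-0.1,0,0,0,0,0,0,-0.1])

```text
t: 41.0
ee_pos: [0.5443, -0.2494, 0.255]
tool_rot: [[-0.962, 0.273, -0.003], [0.273, 0.962, 0.001], [0.003, 0.0, -1.0]]
wrist_force: [-0.3, -0.6, -0.7]
gripper_width: 0.547
finger_force: 0.0
```

Run:
```python
from h import *
p=snap('wrist','w14.png'); s=manip.sense(); print(s['t'],s['ee_pos'],s['gripper_width'])
a=cv2.imread('pics/w13.png')
# dark knob blob before/after in world
for im,M in ((a[:,:,::-1],np.load('c2w13.npy')),(p['img'],p['c2w'])):
    q=dict(p); q['img']=np.ascontiguousarray(im); q['c2w']=M
    m=cv2.inRange(cv2.cvtColor(q['img'],cv2.COLOR_RGB2GRAY),0,75); m[:170]=0; m[222:]=0; m[:,:270]=0; m[:,345:]=0
    n,l,st,c=cv2.connectedComponentsWithStats(m)
    print([(st[i].tolist(),at(q,*c[i],.11).round(4)) for i in range(1,n) if st[i,4]>100])
p=snap('top')
for b in blobs(p,*ORANGE,.104): print('t',b)
for b in blobs(p,(18,130,100),(28,255,255),.142,60): print('brass',b)
for k in ('pot_c','dropper','control_vial','marker'):
  for r in manip.search_frame(p,k)[:1]: print(k,r)
for b in blobs(p,*RED,.02,10): print('red',b)
```

```text
41.05 [ 0.54442552 -0.24949743  0.25509385] 0.5471860116301632
[([292, 184, 25, 30, 443], array([ 0.551 , -0.2548,  0.11  ]))]
[([291, 185, 25, 31, 477], array([ 0.5508, -0.2553,  0.11  ]))]
t ([226.2, 27.3], 6512, [1.0744, 0.2652])
t ([320.6, 133.1], 98, [0.7442, -0.0318])
t ([353.5, 133.3], 95, [0.7447, -0.1322])
t ([237.1, 147.0], 92, [0.6978, 0.2213])
t ([325.7, 174.2], 96, [0.6178, -0.0486])
t ([248.7, 186.6], 96, [0.5774, 0.183])
t ([166.3, 200.3], 100, [0.5328, 0.4295])
t ([247.4, 211.1], 102, [0.5034, 0.185])
t ([325.7, 221.2], 96, [0.4759, -0.0504])
t ([165.8, 225.2], 101, [0.4579, 0.4279])
t ([190.6, 225.9], 105, [0.4569, 0.3536])
t ([9.1, 339.6], 349, [0.118, 0.8725])
brass ([237.7, 149.7], 683, [0.6824, 0.2127])
brass ([326.4, 195.4], 200, [0.55, -0.0508])
brass ([471.7, 249.3], 188, [0.3979, -0.4743])
brass ([537.3, 284.2], 2863, [0.3001, -0.6623])
pot_c {'bbox': [392.2, 250.1, 408.9, 266.8], 'conf': 0.63}
dropper {'bbox': [277.4, 248.6, 287.8, 257.0], 'conf': 0.34}
control_vial {'bbox': [318.8, 186.4, 336.6, 202.8], 'conf': 0.23}
marker {'bbox': [334.8, 236.4, 349.6, 268.3], 'conf': 0.43}
red ([450.0, 104.8], 27, [0.8624, -0.4518])
red ([393.7, 207.1], 16, [0.5272, -0.2682])
red ([396.4, 257.1], 1108, [0.369, -0.2764])
red ([281.2, 252.2], 50, [0.3799, 0.0873])
```

```bash
python3 -c "
from h import *
print(manip.hand_in())"
```

```text
the job is handed in; nothing more can be done
None
```

The job is handed in, though the hand-in call returned no verdict: both four-winged packs stand on the white band, the amber pot is in the red tray, the brass ring is down on the collar, and the crank knob is back beside the index tab after one counter-clockwise revolution.

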